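# Clamp the bar in the drilling jig

### The job

Get the steel bar ready for drilling: slide it along the vee of the jig until its end is fully home against the end stop, then turn the clamp's tee handle clockwise until the pad meets the bar and snug it down by feel, firm but not hard. Leave the bar clamped and home, and leave the other tools where they lie.

Things in the scene. Friction and masses are not known exactly. Their poses are not given: they have to be found in the camera images.
- jig: Bar-drilling jig bolted to the bench: grey steel vee block 180 mm long, 84 wide, 50 high, bridged by a cast yoke that carries a vertical clamp screw. Origin on the bench under the screw; +y runs along the vee to the end stop. Yoke: x within 61 mm, y within 20 mm, nut on top 146 mm high. Vee block runs from y = -120 to +60 mm, base plate (12 mm thick) x within 65 mm.
- bar: Plain round steel bar, 24 mm diameter, 220 mm long, 0.78 kg, lying in the vee with its axis 47 mm above the bench. Origin on its underside, half-way along; its y axis runs along it, towards the stop. It starts 15 to 40 mm short of the stop and takes 5 to 10 N to slide along the vee; stop pushing at about 15 N.
- bar_stop_end (a point): Centre of the bar's end face that belongs against the stop. Bar home: this point on stop_face.
- bar_free_end (a point): Centre of the bar's other end face, which sticks out of the vee block 55 to 80 mm beyond it at the start and 40 mm when home; the bar's underside is 35 mm above the bench there. It can be pushed or gripped here.
- stop_face (a point): Point on the face of the steel end stop where the bar's axis meets it, 60 mm from the screw axis along the jig's +y, 47 mm above the bench. The face looks along the jig's -y. A plate with a drill bush overhangs the vee here, up to 112 mm high.
- pad: Round swivel pad at the foot of the clamp screw, 28 mm across, slightly domed; origin at the centre of its underside. It goes straight down, 6 mm per turn of the screw, and starts 4 to 11 mm above the bar's top (which is 59 mm above the bench). Once it meets the bar its push comes on softly as it beds down, then ever faster. Firm but not hard is 80 to 200 N; about 130 N is right.
- handle_hub (a point): On the screw axis at the height of the tee handle's bar, 136 mm above the pad's underside (about 200 mm above the bench). The screw's head here is 28 mm across and reaches 13 mm above and below this point. The handle comes down with the pad, and the screw stays where it is left.
- handle_end (a point): Centre of the 16 mm ball at one end of the tee handle, a level round steel bar 10 mm thick that reaches 64 mm from the axis each way. Clockwise from above tightens. Running free it turns under about 0.08 N m; with the pad on the bar it takes about 0.2 N m more for every 100 N of pad force (7 N in all, pushed square at 40 mm from the axis). Felt while it turns: at rest the screw holds itself.
- drill: Loose taper-shank twist drill, 24 mm thick, 235 mm long, lying beside the jig; origin on the bench below it. A bystander.
- sleeve: Loose taper reducing sleeve, 31 mm thick, 104 mm tall with its tang up, standing beyond the stop; origin at its foot. A bystander.
- drawer: Loose grey steel drawer of drills, 240 x 130 x 70 mm, heavy; origin under its middle. A bystander.
- brush: Loose wooden bench brush, 200 mm long, lying on the bench. A bystander.
Not all that is in view belongs to the job. Leave any yellow look-alike of the bar alone.

How it is judged (in metres and radians):
On the way, in this order (a step that is already met when the one before it is completed fails the run):
1. the bar is slid home against the end stop (gap under 1.8 mm) with the clamp still off it (y of bar_stop_end in the frame of jig above 0.0582 m and contact force between pad and bar below 1 N), for 0.2 s.
2. the clamp is snug: the pad presses the home bar with over 80 N (y of bar_stop_end in the frame of jig above 0.0582 m and contact force between pad and bar above 80 N), for 0.2 s.
At the end, for the whole second after the job is handed in: The bar lies seated in the vee, its end within 1.8 mm of the stop, at rest, and the let-go clamp presses it with 80 to 200 N (all of step 2 and contact force between pad and bar below 200 N and linear speed of bar below 0.01 m/s and z of bar_stop_end in the frame of jig between 0.045 and 0.049 m); the robot touches nothing.
It fails at once if the clamp is overtightened: the pad presses the bar with over 230 N (contact force between pad and bar above 230 N).
It fails at once if the drill is moved by more than 20 mm (distance of drill from where it was at the start of the episode above 0.02 m).
It fails at once if the sleeve is moved by more than 20 mm (distance of sleeve from where it was at the start of the episode above 0.02 m).
It fails at once if the drawer is moved by more than 20 mm (distance of drawer from where it was at the start of the episode above 0.02 m).
It fails at once if the brush is moved by more than 20 mm (distance of brush from where it was at the start of the episode above 0.02 m).
It also fails if it takes over 58 s, if anything falls off the work surface, if the arm or the gripper's body presses on something with over 40 N, if the wrist force passes 120 N, or if a joint passes its speed limit or range.

### The arm

A 6-joint arm with a two-finger parallel gripper is mounted at the origin on the work surface. World frame = base frame: x ahead of the robot, y to its left, z up, the work surface at z = 0. Lengths are in mm, angles in rad, forces in N, time in s.
With the tool pointing down it reaches from about 400 to 925 mm from the base axis. Payload 12.5 kg.
Tool frame: the origin (TCP) lies at the very end of the fingers, on their centre line; the grasp point (between the pads) lies 19 mm behind it; y points along the fingers, z is the direction in which the jaws open and shut, and the axes are right-handed (so a half turn about y gives the same grasp; the last joint's range is limited). The gripper opens to 95 mm and grips with 3 to 60 N. Pads are 20 mm wide; open, the fingers measure 119 mm over their backs; the gripper's body (75 mm by 180 mm) begins 59 mm behind the grasp point.
Start: joints at [1.156, 0.491, 1.559, -0, 1.092, -0.106], TCP at [189.931, 595.462, 194.461] pointing down, gripper open.
Joint ranges: [-3.1, 3.1], [-0.84, 2.19], [0.05, 2.79], [-1.13, 4.28], [0.06, 2.93], [-2.69, 2.69]. Speed limits (rad/s): [2.22, 2.22, 2.79, 3.14, 3.14, 3.14].

### API

Orientations are given as [roll, pitch, yaw] about the fixed x, y, z axes, in that order (R = Rz(yaw) Ry(pitch) Rx(roll)).
In Python, from cell import env, optics gives the robot as it stands.
- The arm moves only by the tool drive_tool, never from a script. Its argument "steps" is a list of rows, each an object with "slide": the shift along the tool's x, y, z in m, a list of three; "dr": the turn, a rotation vector about the tool's x, y, z in rad, a list of three; "fingers": the finger opening in m, from 0 to 0.0951. A call has 1 to 5 rows; each row is the pose to reach, as a shift and turn from the pose commanded when the call began, along the tool's axes at that moment; what a row does not reach only later rows make up. A row lasts 1/12 s, in which the tool goes at most 41.7 mm and 7.16 degrees, less where a joint would pass 70% of its speed; a pose out of reach is approached as far as the arm can. A call with a gripper value outside its range is refused whole. The fingers move at their own pace and stop on an object; the grip force is fixed at half the most. Time passes only in rows, so rows that repeat a pose let the fingers close. It gives the time, the measured TCP pose, the force and the opening at its end, in the units of the state.
- env.state(): the state, without advancing time (a new reading comes with each control period).
- optics.read_camera(name): name is "side" or "top" or "wrist"; returns the picture (420x560x3 uint8, red, green, blue); there is no depth.
- optics.camera_model(name): a dict with "mtx" (3x3 intrinsics, pixels), "R" (3x3) and "t" (3): a world point X has camera coordinates R X + t. Camera axes: x right, y down, z forward; pixel columns grow to the right and rows downward; lengths in mm; the calibration is good to about 2 mm. A picture is of the moment at which its call begins: read the wrist's pose just before it. camera_model takes no time and is no camera call; for the wrist camera it gives the pose at the moment of the call.
- env.job_done(): hands the job in, once; it reports no verdict.
The state is a dict: "t": time; "joints": joint angles; "qvel": joint speeds; "tau": joint torques, N m; "eef_pos": TCP position; "tcp_rot": TCP orientation; "ft_force": force on the tool from outside, world axes, zero at the start; "moment": the same for the moment, N m; "opening": opening from 0.0 (shut) to 1.0 (fully open).
Only numpy, scipy, OpenCV 4.12 (cv2) and the standard library are available. Lean on these libraries where they do the work, as an engineer would, in place of code of your own. Each camera call takes 0.05 s, during which the arm holds its last target.

## Working session

There is one attempt and no reset: what is moved stays moved. The work goes in short steps, Python scripts to look and compute and a tool call to move; the robot and the scene stay as the last step left them, time stands still between calls to the robot, and variables do not carry over. Pictures are saved under pics/ and viewed, and the job is handed in when it is done.

Besides the shell and the picture viewer there is one more tool, called after ">>>" in YAML: its name, and indented under it one key for each argument. drive_tool: Moves the arm, as the interface text tells. Its arguments: {"type":"object","properties":{"steps":{"type":"array","items":{"type":"object","properties":{"slide":{"type":"array","items":{"type":"number"}},"dr":{"type":"array","items":{"type":"number"}},"fingers":{"type":"number"}}}}},"required":["steps"]}

```bash
ls; mkdir -p pics
cat > look.py <<'E'
import cv2,sys
from cell import env,optics
def snap(n,f):
    im=optics.read_camera(n); cv2.imwrite('pics/'+f,im[:,:,::-1]); return im
E
python3 - <<'E'
from look import *
snap('side','s0.png');snap('top','t0.png')
for n in('side','top','wrist'):print(n,optics.camera_model(n))
print(env.state())
E
```

```text
pics
side {'mtx': array([[487.82136091,   0.        , 280.6664774 ],
       [  0.        , 487.82136091, 212.51305982],
       [  0.        ,   0.        ,   1.        ]]), 'R': array([[ 0.93023563, -0.36636655,  0.02090969],
       [-0.1905215 , -0.53087856, -0.82575391],
       [ 0.31362912,  0.76416196, -0.56364286]]), 't': array([-464.44896779,  208.60324153, 1097.25788486])}
top {'mtx': array([[507.99276411,   0.        , 275.5341598 ],
       [  0.        , 507.99276411, 199.58680891],
       [  0.        ,   0.        ,   1.        ]]), 'R': array([[-2.66172921e-02, -9.99627424e-01, -6.04427740e-03],
       [-9.75172383e-01,  2.72948992e-02, -2.19758531e-01],
       [ 2.19841633e-01,  4.48353656e-05, -9.75535573e-01]]), 't': array([  24.81703148,  547.29470633, 1244.65328554])}
wrist {'mtx': array([[320.92840528,   0.        , 280.59430069],
       [  0.        , 320.92840528, 208.25838103],
       [  0.        ,   0.        ,   1.        ]]), 'R': array([[ 3.03742906e-01,  9.52753890e-01, -5.20873752e-04],
       [ 9.09716392e-01, -2.89859783e-01,  2.97316990e-01],
       [ 2.83118939e-01, -9.07817741e-02, -9.54778684e-01]]), 't': array([-625.31689834,  -34.47082369,  391.3239016 ])}
{'t': 0.1, 'joints': array([ 1.15640985e+00,  4.91477196e-01,  1.55938516e+00, -9.17747401e-06,
        1.09167425e+00, -1.05598674e-01]), 'qvel': array([-1.34734565e-03, -1.24368951e-03, -2.59784193e-04,  6.63230246e-05,
       -1.41542892e-04,  2.40815954e-04]), 'tau': array([ 2.99657469e-03, -6.13624120e+01, -2.58609670e+01,  6.93891034e-02,
        4.70163196e-02, -1.01757254e-05]), 'eef_pos': array([189.82843097, 595.23778555, 193.9350612 ]), 'tcp_rot': array([-1.57173588e+00,  9.13999729e-05, -3.08783608e-01]), 'ft_force': array([ 0.20032243, -0.18413764,  0.60539003]), 'moment': array([ 0.02360247,  0.01155055, -0.02383479]), 'opening': 0.9990410441351018}
```

View pics/s0.png

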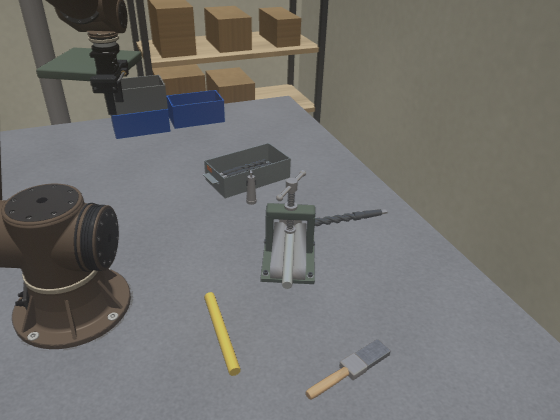

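View pics/t0.png

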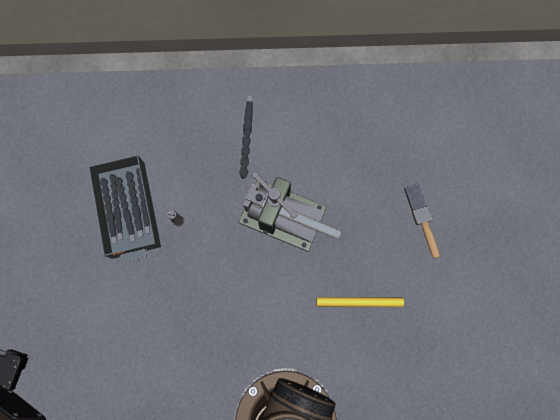

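Run:
```python
import cv2
a=cv2.imread('pics/t0.png')[165:260,220:350]; cv2.imwrite('pics/t0c.png',cv2.resize(a,None,fx=6,fy=6,interpolation=cv2.INTER_CUBIC))
a=cv2.imread('pics/s0.png')[165:290,240:400]; cv2.imwrite('pics/s0c.png',cv2.resize(a,None,fx=4.8,fy=4.8,interpolation=cv2.INTER_CUBIC))
```

```text
(no output)
```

View pics/t0c.png

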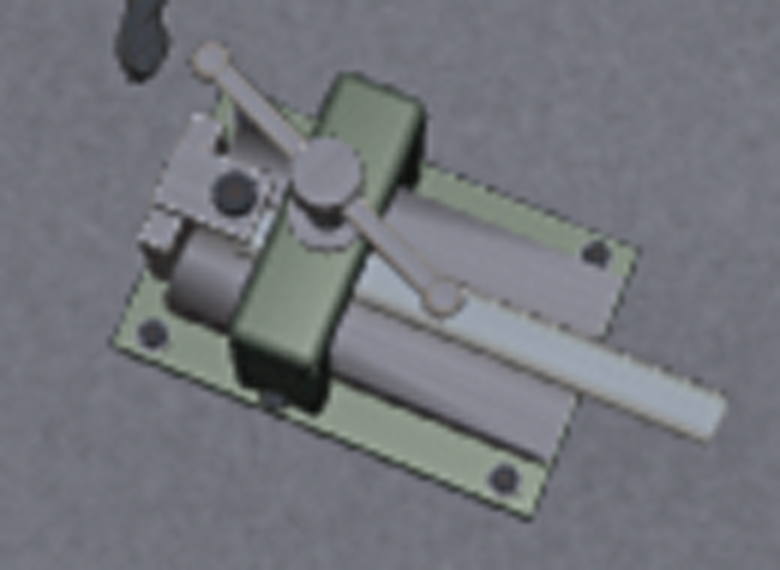

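View pics/s0c.png

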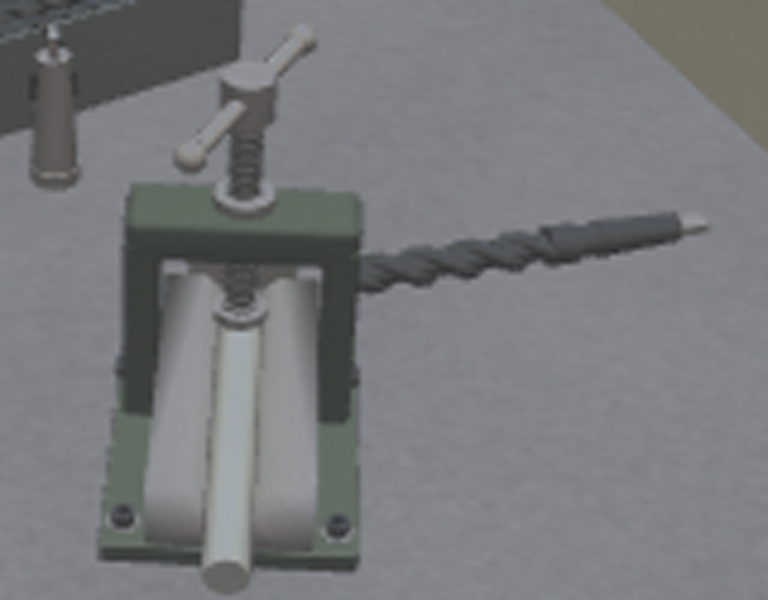

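```bash
cat > fit.py <<'E'
import numpy as np
from scipy.optimize import least_squares
from cell import optics
M={n:optics.camera_model(n) for n in('side','top')}
def proj(m,X):
    c=m['R']@np.asarray(X,float)+m['t']; p=m['mtx']@c; return p[:2]/p[2]
T=lambda u,v:((u+.5)/6-.5+220,(v+.5)/6-.5+165)
S=lambda u,v:((u+.5)/4.8-.5+240,(v+.5)/4.8-.5+165)
def model(p):
    x,y,yaw,h,phi,fe,yb,yf=p
    c,s=np.cos(yaw),np.sin(yaw)
    J=lambda a,b,z:(x+c*a-s*b,y+s*a+c*b,z)
    H=lambda r:(x+r*np.cos(phi),y+r*np.sin(phi),h)
    return [('top',H(64),T(211,61)),('top',H(-64),T(442,297)),('top',(x,y,h+13),T(328,172)),
     ('top',J(65,yb,12),T(638,243)),('top',J(-65,yb,12),T(531,517)),('top',J(-65,yf,12),T(113,342)),
     ('top',J(0,fe,47),T(717,420)),('side',J(0,fe,47),S(226,577)),
     ('side',H(64),S(301,38)),('side',H(-64),S(190,158)),('side',(x,y,h+13),S(249,75)),
     ('side',J(-65,yb,12),S(101,545)),('side',J(65,yb,12),S(358,555)),('side',(x,y,146),S(245,193)),('top',(x,y,146),T(325,230))]
def res(p): return np.concatenate([proj(M[n],X)-np.array(o) for n,X,o in model(p)])
r=least_squares(res,[550,0,-.43,200,.7,-190,-120,60],loss='soft_l1')
p=r.x;print(np.round(p,3),'yaw deg',np.degrees(p[2]));print(np.round(res(p).reshape(-1,2),1).tolist())
x,y,yaw,h,phi,fe=p[:6]
print('bar stop end jig y',fe+220,'pad above bar',h-136-59)
E
python3 fit.py
```

```text
[ 5.27509e+02  1.31580e+01 -4.20000e-01  2.02737e+02  7.35000e-01
 -1.78776e+02 -1.20783e+02  7.74030e+01] yaw deg -24.043341901532564
[[0.1, 0.4], [0.2, 0.4], [-0.3, 0.1], [0.0, 0.9], [-0.3, 0.3], [-0.3, 0.8], [0.0, 0.0], [0.4, 0.0], [0.2, 0.3], [0.3, -0.1], [0.2, -0.4], [-0.3, -0.3], [0.5, 0.1], [0.1, -0.3], [0.4, -2.8]]
bar stop end jig y 41.22397761040992 pad above bar 7.737140854475513
```

```bash
cat > go.py <<'E'
import sys,numpy as np
from scipy.spatial.transform import Rotation as Ro
from cell import env
JX,JY,JYAW=527.5,13.2,-0.42
def jig(a,b):
    c,s=np.cos(JYAW),np.sin(JYAW); return JX+c*a-s*b, JY+s*a+c*b
def rows(targets):
    s=env.state();R=Ro.from_euler('xyz',s['tcp_rot'])
    for x,y,z,yaw in targets:
        d=R.inv().apply(np.array([x,y,z])-s['eef_pos'])/1000
        r=(R.inv()*Ro.from_euler('xyz',[-np.pi/2,0,yaw])).as_rotvec()
        print('slide',np.round(d,4).tolist(),'dr',np.round(r,3).tolist())
if __name__=='__main__':
    rows(eval(sys.argv[1]))
E
python3 go.py "[(480,300,260,-1.15),(*jig(0,-215),250,-1.991),(*jig(0,-215),36,-1.991)]"; python3 -c "
from go import *;print(jig(0,-215))"
```

```text
slide [0.3662, -0.0659, -0.1932] dr [0.001, 0.841, 0.0]
slide [0.4747, -0.0555, -0.6656] dr [0.001, 1.682, 0.001]
slide [0.4747, 0.1585, -0.6654] dr [0.001, 1.682, 0.001]
(np.float64(439.8315025921924), np.float64(-183.1141221671463))
```

>>> drive_tool:
  steps:
    - {"slide":[0.36,-0.066,-0.19],"dr":[0,0.84,0],"fingers":0}
    - {"slide":[0.36,-0.066,-0.19],"dr":[0,0.84,0],"fingers":0}
    - {"slide":[0.36,-0.066,-0.19],"dr":[0,0.84,0],"fingers":0}
    - {"slide":[0.36,-0.066,-0.19],"dr":[0,0.84,0],"fingers":0}
    - {"slide":[0.36,-0.066,-0.19],"dr":[0,0.84,0],"fingers":0}

```text
t: 0.52
eef_pos: [334.8, 447.1, 227.9]
tcp_rot: [-1.571, -0.0, -0.94]
ft_force: [1.7, 0.9, -0.2]
opening: 0.706
```

```bash
python3 go.py "[(480,300,260,-1.15),(460,0,260,-1.991),(*jig(0,-215),250,-1.991),(*jig(0,-215),36,-1.991)]"
```

```text
slide [0.2045, -0.0321, 0.0303] dr [0.0, 0.21, 0.0]
slide [0.4348, -0.032, -0.1629] dr [0.0, 1.051, 0.0]
slide [0.5708, -0.022, -0.2872] dr [0.0, 1.051, 0.0]
slide [0.5707, 0.192, -0.2871] dr [0.0, 1.051, 0.0]
```

>>> drive_tool:
  steps:
    - {"slide":[0.435,-0.032,-0.163],"dr":[0,1.05,0],"fingers":0}
    - {"slide":[0.435,-0.032,-0.163],"dr":[0,1.05,0],"fingers":0}
    - {"slide":[0.435,-0.032,-0.163],"dr":[0,1.05,0],"fingers":0}
    - {"slide":[0.435,-0.032,-0.163],"dr":[0,1.05,0],"fingers":0}
    - {"slide":[0.435,-0.032,-0.163],"dr":[0,1.05,0],"fingers":0}

```text
t: 0.93
eef_pos: [391.1, 247.0, 242.1]
tcp_rot: [-1.571, -0.0, -1.565]
ft_force: [1.6, -0.3, 0.3]
opening: 0.356
```

```bash
python3 go.py "[(460,0,260,-1.991),(*jig(0,-215),250,-1.991),(*jig(0,-215),36,-1.991)]"
```

```text
slide [0.2474, -0.0179, 0.0674] dr [0.0, 0.426, 0.0]
slide [0.4304, -0.0079, 0.0461] dr [0.0, 0.426, 0.0]
slide [0.4304, 0.2061, 0.0462] dr [0.0, 0.426, 0.0]
```

>>> drive_tool:
  steps:
    - {"slide":[0.43,-0.008,0.046],"dr":[0,0.426,0],"fingers":0}
    - {"slide":[0.43,-0.008,0.046],"dr":[0,0.426,0],"fingers":0}
    - {"slide":[0.43,-0.008,0.046],"dr":[0,0.426,0],"fingers":0}
    - {"slide":[0.43,-0.008,0.046],"dr":[0,0.426,0],"fingers":0}
    - {"slide":[0.43,-0.008,0.046],"dr":[0,0.426,0],"fingers":0}

```text
t: 1.35
eef_pos: [415.4, 40.2, 246.0]
tcp_rot: [-1.571, 0.0, -1.988]
ft_force: [2.2, 0.6, -0.5]
opening: 0.024
```

```bash
python3 go.py "[(*jig(0,-215),250,-1.991),(*jig(0,-215),36,-1.991)]"
```

```text
slide [0.1942, -0.004, 0.1129] dr [-0.0, 0.003, -0.0]
slide [0.1942, 0.21, 0.1128] dr [-0.0, 0.003, -0.0]
```

>>> drive_tool:
  steps:
    - {"slide":[0.194,0,0.113],"dr":[0,0.003,0],"fingers":0}
    - {"slide":[0.194,0,0.113],"dr":[0,0.003,0],"fingers":0}
    - {"slide":[0.194,0,0.113],"dr":[0,0.003,0],"fingers":0}
    - {"slide":[0.194,0,0.113],"dr":[0,0.003,0],"fingers":0}
    - {"slide":[0.194,0.02,0.113],"dr":[0,0.003,0],"fingers":0}

```text
t: 1.77
eef_pos: [439.6, -165.4, 233.8]
tcp_rot: [-1.567, -0.0, -1.988]
ft_force: [1.4, 1.0, 0.6]
opening: 0.006
```

```bash
python3 go.py "[(*jig(0,-215),250,-1.991),(*jig(0,-215),36,-1.991)]"
```

```text
slide [0.0161, -0.0161, 0.0074] dr [-0.004, 0.003, 0.0]
slide [0.016, 0.1979, 0.0066] dr [-0.004, 0.003, 0.0]
```

>>> drive_tool:
  steps:
    - {"slide":[0.016,0.02,0.0066],"fingers":0}
    - {"slide":[0.016,0.06,0.0066],"fingers":0}
    - {"slide":[0.016,0.1,0.0066],"fingers":0}
    - {"slide":[0.016,0.14,0.0066],"fingers":0}
    - {"slide":[0.016,0.16,0.0066],"fingers":0}

```text
invalid input
```

```bash
python3 - <<'E'
from look import *
snap('side','s1.png');snap('wrist','w1.png')
E
python3 go.py "[(*jig(0,-215),38,-1.991),(*jig(0,-192),38,-1.991)]"
```

```text
slide [0.0143, 0.1926, 0.0078] dr [0.002, -0.001, 0.0]
slide [-0.0087, 0.1926, 0.0078] dr [0.002, -0.001, 0.0]
```

View pics/s1.png

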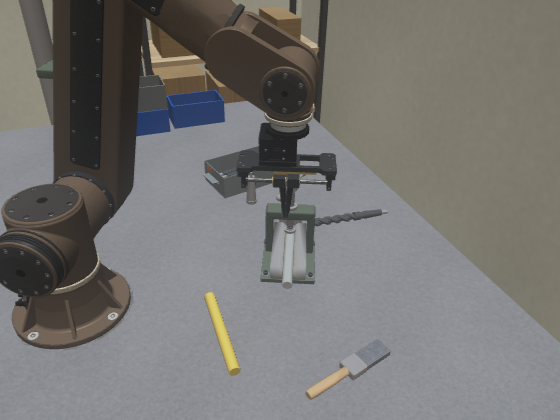

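View pics/w1.png

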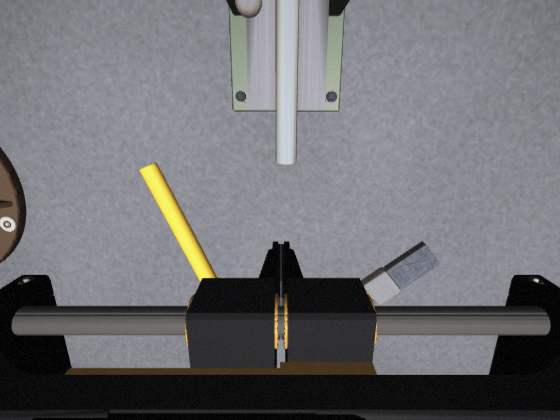

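The side view shows the gripper above and behind the bar. In the wrist view the bar's free end is at (286,163), in line with the fingers, and nothing lies below them. The last move was refused because it had no `dr`, so I'm repeating it.

>>> drive_tool:
  steps:
    - {"slide":[0.015,0.02,0.0078],"dr":[0,0,0],"fingers":0}
    - {"slide":[0.015,0.06,0.0078],"dr":[0,0,0],"fingers":0}
    - {"slide":[0.015,0.1,0.0078],"dr":[0,0,0],"fingers":0}
    - {"slide":[0.015,0.14,0.0078],"dr":[0,0,0],"fingers":0}
    - {"slide":[0.015,0.178,0.0078],"dr":[0,0,0],"fingers":0}

```text
t: 2.28
eef_pos: [439.8, -178.9, 52.8]
tcp_rot: [-1.571, 0.0, -1.988]
ft_force: [1.2, -0.9, 0.2]
opening: 0.005
```

```bash
python3 go.py "[(*jig(0,-215),38,-1.991),(*jig(0,-195),38,-1.991)]"
```

```text
slide [0.0039, 0.0148, 0.0017] dr [-0.0, 0.003, -0.0]
slide [-0.0161, 0.0148, 0.0018] dr [-0.0, 0.003, -0.0]
```

>>> drive_tool:
  steps:
    - {"slide":[0.0,0.014,0.0015],"dr":[0,0.003,0],"fingers":0}
    - {"slide":[-0.005,0.014,0.0015],"dr":[0,0.003,0],"fingers":0}
    - {"slide":[-0.01,0.014,0.0015],"dr":[0,0.003,0],"fingers":0}
    - {"slide":[-0.014,0.014,0.0015],"dr":[0,0.003,0],"fingers":0}

```text
t: 2.62
eef_pos: [448.0, -166.7, 41.4]
tcp_rot: [-1.569, 0.0, -1.99]
ft_force: [0.3, -0.5, -0.3]
opening: 0.004
```

```bash
cat > st.py <<'E'
from go import *
s=env.state();c,si=np.cos(JYAW),np.sin(JYAW)
R=np.array([[c,si],[-si,c]])
print('t',round(s['t'],2),'tcp jig',np.round(R@(s['eef_pos'][:2]-[JX,JY]),1),round(s['eef_pos'][2],1),'F jig',np.round(R@s['ft_force'][:2],1),'Fz',round(s['ft_force'][2],1),'M',np.round(s['moment'],2))
E
python3 st.py
```

```text
t 2.62 tcp jig [   0.7 -196.7] 41.4 F jig [ 0.5 -0.4] Fz -0.3 M [-0.18  0.13 -0.04]
```

>>> drive_tool:
  steps:
    - {"slide":[-0.002,0.002,0],"dr":[0,0,0],"fingers":0}
    - {"slide":[-0.004,0.002,0],"dr":[0,0,0],"fingers":0}
    - {"slide":[-0.006,0.002,0],"dr":[0,0,0],"fingers":0}
    - {"slide":[-0.008,0.002,0],"dr":[0,0,0],"fingers":0}
    - {"slide":[-0.01,0.002,0],"dr":[0,0,0],"fingers":0}

```text
t: 3.03
eef_pos: [451.5, -158.1, 38.7]
tcp_rot: [-1.57, 0.0, -1.991]
ft_force: [-0.1, -0.5, 0.5]
opening: 0.006
```

```bash
python3 st.py
```

```text
t 3.03 tcp jig [   0.5 -187.4] 38.7 F jig [ 0.1 -0.5] Fz 0.5 M [-0.24  0.11  0.03]
```

>>> drive_tool:
  steps:
    - {"slide":[-0.002,0,0],"dr":[0,0,0],"fingers":0}
    - {"slide":[-0.004,0,0],"dr":[0,0,0],"fingers":0}
    - {"slide":[-0.006,0,0],"dr":[0,0,0],"fingers":0}
    - {"slide":[-0.008,0,0],"dr":[0,0,0],"fingers":0}
    - {"slide":[-0.01,0,0],"dr":[0,0,0],"fingers":0}

```text
t: 3.45
eef_pos: [455.7, -149.2, 38.5]
tcp_rot: [-1.57, -0.0, -1.991]
ft_force: [-1.9, -5.0, 5.0]
opening: 0.003
```

```bash
python3 st.py
```

```text
t 3.45 tcp jig [   0.6 -177.6] 38.5 F jig [ 0.3 -5.4] Fz 5.0 M [-0.93  0.41  0.04]
```

>>> drive_tool:
  steps:
    - {"slide":[-0.0015,0,0],"dr":[0,0,0],"fingers":0}
    - {"slide":[-0.003,0,0],"dr":[0,0,0],"fingers":0}
    - {"slide":[-0.0045,0,0],"dr":[0,0,0],"fingers":0}

```text
t: 3.7
eef_pos: [457.5, -145.2, 38.6]
tcp_rot: [-1.57, -0.0, -1.991]
ft_force: [-1.6, -4.6, 7.4]
opening: 0.002
```

```bash
python3 st.py
```

```text
t 3.7 tcp jig [   0.7 -173.2] 38.6 F jig [ 0.4 -4.9] Fz 7.4 M [-1.07  0.46  0.04]
```

>>> drive_tool:
  steps:
    - {"slide":[-0.001,-0.0007,0],"dr":[0,0,0],"fingers":0}
    - {"slide":[-0.002,-0.001,0],"dr":[0,0,0],"fingers":0}

```text
t: 3.87
eef_pos: [457.9, -142.8, 39.2]
tcp_rot: [-1.571, 0.0, -1.991]
ft_force: [0.9, -0.8, -1.2]
opening: 0.007
```

```bash
python3 st.py
```

```text
t 3.87 tcp jig [ 1.000e-01 -1.708e+02] 39.2 F jig [ 1.1 -0.3] Fz -1.2 M [-0.07  0.11 -0.02]
```

>>> drive_tool:
  steps:
    - {"slide":[-0.001,0,0],"dr":[0,0,0],"fingers":0}
    - {"slide":[-0.002,0,0],"dr":[0,0,0],"fingers":0}
    - {"slide":[-0.003,0,0],"dr":[0,0,0],"fingers":0}

```text
t: 4.12
eef_pos: [459.2, -140.1, 39.2]
tcp_rot: [-1.571, 0.0, -1.991]
ft_force: [0.8, 0.9, 0.2]
opening: 0.003
```

```bash
python3 st.py
```

```text
t 4.12 tcp jig [ 1.000e-01 -1.679e+02] 39.2 F jig [0.3 1.1] Fz 0.2 M [-0.1   0.12  0.02]
```

Force vanished, so I'm checking what the contact looks like.

Run:
```python
from look import *
a=snap('side','s2.png')[165:310,220:400,::-1];cv2.imwrite('pics/s2c.png',cv2.resize(a,None,fx=4,fy=4,interpolation=cv2.INTER_CUBIC))
snap('wrist','w2.png')
```

```text
(no output)
```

View pics/s2c.png

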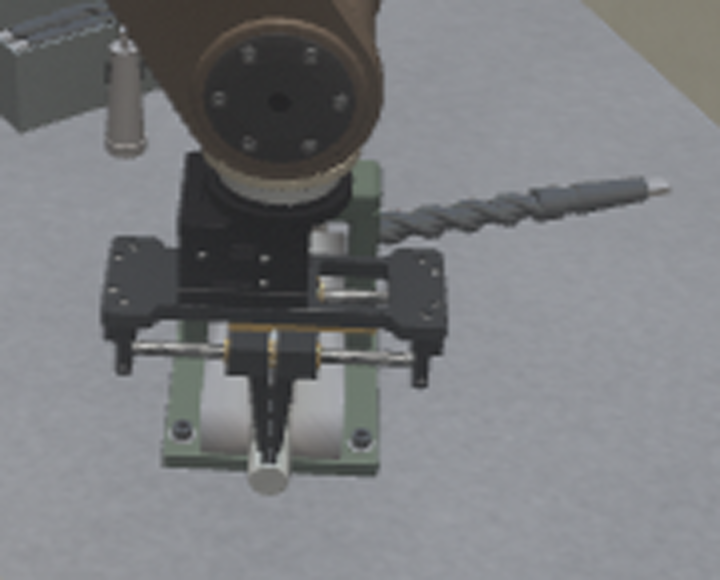

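View pics/w2.png

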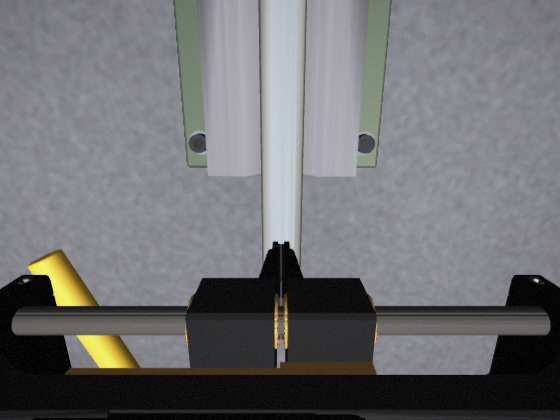

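Run:
```python
from fit import *
from go import *
s=env.state();print(s['eef_pos'])
for n in M:
  print(n,'tcp',proj(M[n],s['eef_pos']))
  for yy in(-180,-170,-160):
    for z in (35,47,59): print(yy,z,proj(M[n],(*jig(0,yy),z)))
m=optics.camera_model('wrist');print('wrist tcp',proj(m,s['eef_pos']));
for yy in(-180,-170,-160,-120): print(yy,proj(m,(*jig(0,yy),47)),proj(m,(*jig(0,yy),59)))
```

```text
[ 5.27509e+02  1.31580e+01 -4.20000e-01  2.02737e+02  7.35000e-01
 -1.78776e+02 -1.20783e+02  7.74030e+01] yaw deg -24.043341901532564
[[0.1, 0.4], [0.2, 0.4], [-0.3, 0.1], [0.0, 0.9], [-0.3, 0.3], [-0.3, 0.8], [0.0, 0.0], [0.4, 0.0], [0.2, 0.3], [0.3, -0.1], [0.2, -0.4], [-0.3, -0.3], [0.5, 0.1], [0.1, -0.3], [0.4, -2.8]]
bar stop end jig y 41.22397761040992 pad above bar 7.737140854475513
[ 459.23579527 -140.15904244   39.19665083]
side tcp [287.21016868 284.07905011]
-180 35 [286.88736383 289.11578074]
-180 47 [287.03720605 285.18409763]
-180 59 [287.18890632 281.20366137]
-170 35 [287.03756077 286.08163216]
-170 47 [287.18720293 282.1607446 ]
-170 59 [287.33868671 278.19160295]
-160 35 [287.18554518 283.09217929]
-160 47 [287.3349768 279.1821986]
-160 59 [287.48623376 275.22445681]
top tcp [334.77550659 233.39988519]
-180 35 [338.96598735 235.50498667]
-180 47 [339.50941868 234.79719657]
-180 59 [340.06273662 234.07652971]
-170 35 [335.34441134 234.03646272]
-170 47 [335.8548436  233.31593227]
-170 59 [336.37455565 232.58230239]
-160 35 [331.72778601 232.56994624]
-160 47 [332.20530928 231.83671108]
-160 59 [332.69150801 231.09015479]
wrist tcp [279.32640791 247.04663733]
-180 [278.98176352 269.83026359] [278.89698254 279.4951703 ]
-170 [278.96347656 255.36990481] [278.87624578 264.30498574]
-160 [278.94463885 240.4740407 ] [278.8548458  248.62896684]
-120 [278.86325097 176.11682463] [278.76193366 180.56853179]
```

Run:
```python
import cv2,numpy as np
a=[cv2.resize(cv2.imread(f'pics/w{i}.png')[130:300,210:350],None,fx=2.8,fy=2.8,interpolation=cv2.INTER_CUBIC) for i in(1,2)]
cv2.imwrite('pics/w12.png',np.hstack(a))
from look import *
b=snap('top','t2.png')[165:260,250:380,::-1];cv2.imwrite('pics/t2c.png',cv2.resize(b,None,fx=6,fy=6,interpolation=cv2.INTER_CUBIC))
```

```text
(no output)
```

View pics/w12.png

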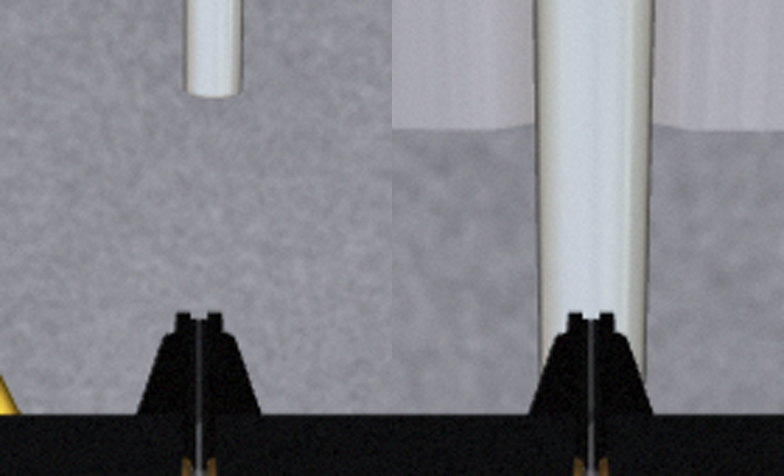

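View pics/t2c.png

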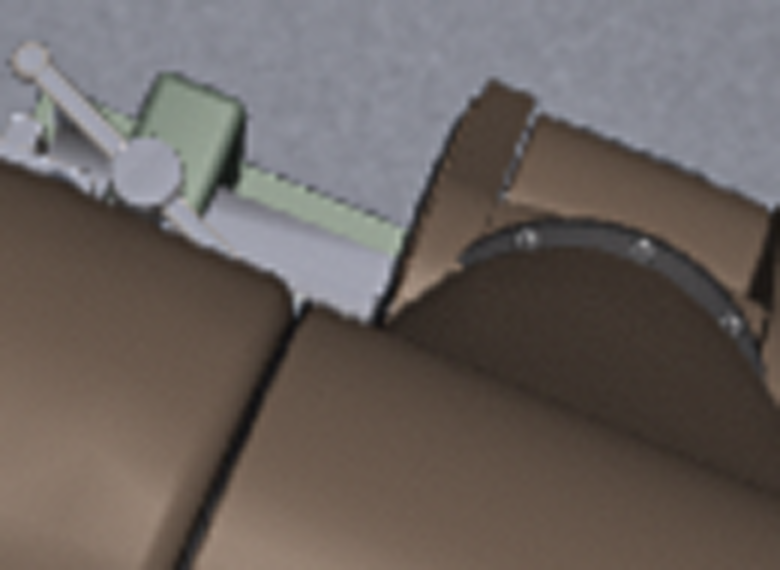

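```bash
python3 - <<'E' 2>&1 | tail -12
from fit import *
from go import *
s=env.state();m=optics.camera_model('wrist')
print('cam',-m['R'].T@m['t'])
for yy in(-110,-140,-165,-178):
  X=np.array((*jig(0,yy),47)); d=(m['R']@X+m['t'])[2]; print(yy,proj(m,X),'depth',d,'width',24*m['mtx'][0,0]/d)
print('tcp depth',(m['R']@s['eef_pos']+m['t'])[2])
for dx in(-10,-5,0,5,10): 
  Y=Ro.from_euler('xyz',s['tcp_rot']).apply([dx,0,0])+s['eef_pos'];print(dx,proj(m,Y))
E
```

```text
bar stop end jig y 41.22397761040992 pad above bar 7.737140854475513
cam [494.42049434 -63.06455181 228.84474117]
-110 [278.78602041 158.56913372] depth 181.65485701360984 width 42.400637414322944
-140 [278.8535029  209.15368106] depth 190.53015927969378 width 40.42552505022568
-165 [278.90511524 247.84203497] depth 197.92624450143038 width 38.91490866300495
-178 [278.93045831 266.83907676] depth 201.7722088167334 width 38.17315462795282
tcp depth 206.2418062495134
-10 [279.31667603 232.5192099 ]
-5 [279.32434378 239.82939209]
0 [279.33190149 247.03466855]
5 [279.33935152 254.1372814 ]
10 [279.34669615 261.13940929]
```

>>> drive_tool:
  steps:
    - {"slide":[0,-0.004,0],"dr":[0,0,0],"fingers":0}
    - {"slide":[0,-0.012,0],"dr":[0,0,0],"fingers":0}
    - {"slide":[0,-0.024,0],"dr":[0,0,0],"fingers":0}
    - {"slide":[0,-0.03,0],"dr":[0,0,0],"fingers":0}

```text
t: 4.6
eef_pos: [459.6, -140.6, 70.8]
tcp_rot: [-1.57, 0.0, -1.991]
ft_force: [-0.8, -0.8, 0.6]
opening: 0.006
```

```bash
python3 st.py
python3 - <<'E'
from look import *
import numpy as np
a=snap('side','s3.png')[215:310,240:340,::-1];b=snap('wrist','w3.png')[100:290,200:360,::-1]
cv2.imwrite('pics/c3.png',np.hstack([cv2.resize(a,(400,380)),cv2.resize(b,(320,380))]))
E
```

```text
t 4.6 tcp jig [   0.7 -168.1] 70.8 F jig [-0.4 -1.1] Fz 0.6 M [-0.08  0.07  0.03]
```

View pics/c3.png

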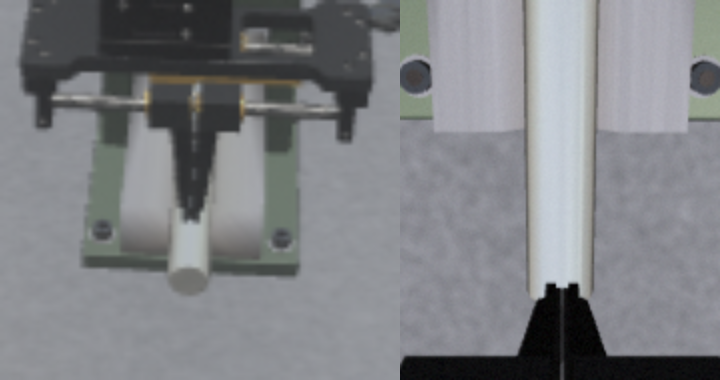

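The TCP reads z = 38.6, but the forces (drag along y and a push upwards) and both pictures put the shut fingertips on top of the bar, at about z = 59. Bar end in the side view: (287,285), not moved. So the shut tips end about 20 mm above the reported TCP. I'll back off, go lower and check by looking.

>>> drive_tool:
  steps:
    - {"slide":[0.037,0,0],"dr":[0,0,0],"fingers":0}
    - {"slide":[0.04,0,0],"dr":[0,0,0],"fingers":0}
    - {"slide":[0.04,0.03,0],"dr":[0,0,0],"fingers":0}
    - {"slide":[0.04,0.048,0],"dr":[0,0,0],"fingers":0}
    - {"slide":[0.04,0.048,0],"dr":[0,0,0],"fingers":0}

```text
t: 5.12
eef_pos: [441.5, -176.4, 18.7]
tcp_rot: [-1.575, 0.001, -1.992]
ft_force: [-0.8, -1.4, -0.8]
opening: 0.0
```

```bash
python3 st.py
python3 - <<'E'
from look import *
import numpy as np
a=snap('side','s4.png')[215:310,240:340,::-1]
cv2.imwrite('pics/c4.png',cv2.resize(a,(600,570)))
E
python3 fit.py|head -0; python3 -c "
from fit import *
from go import *
print(proj(M['side'],env.state()['eef_pos']))"|tail -1
```

```text
t 5.12 tcp jig [  -1.2 -208.2] 18.7 F jig [-0.2 -1.6] Fz -0.8 M [-0.11  0.08  0.05]
[285.96065548 302.69781716]Exception ignored on flushing sys.stdout:
BrokenPipeError: [Errno 32] Broken pipe
```

View pics/c4.png

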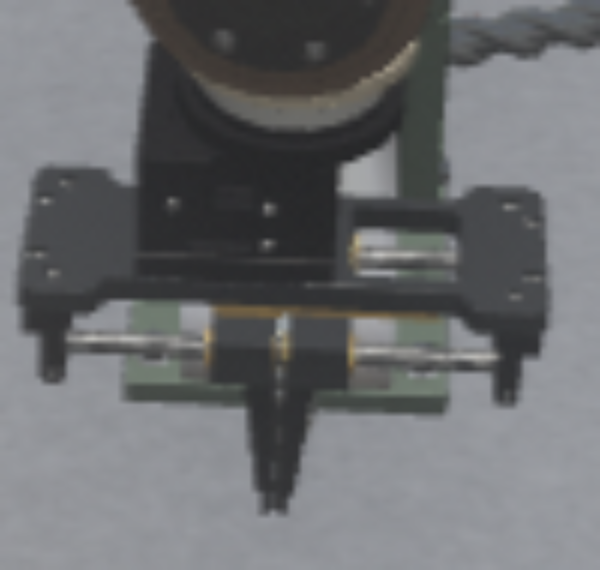

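>>> drive_tool:
  steps:
    - {"slide":[-0.006,0,0.001],"dr":[0,0,0],"fingers":0}
    - {"slide":[-0.011,0,0.001],"dr":[0,0,0],"fingers":0}
    - {"slide":[-0.015,0,0.001],"dr":[0,0,0],"fingers":0}
    - {"slide":[-0.017,0,0.001],"dr":[0,0,0],"fingers":0}

```text
t: 5.5
eef_pos: [451.4, -161.4, 22.2]
tcp_rot: [-1.569, -0.0, -1.99]
ft_force: [-4.2, -9.1, 1.6]
opening: 0.007
```

```bash
python3 st.py
```

```text
t 5.5 tcp jig [   1.8 -190.5] 22.2 F jig [ -0.2 -10. ] Fz 1.6 M [-1.65  0.85 -0.05]
```

>>> drive_tool:
  steps:
    - {"slide":[-0.002,0,0],"dr":[0,0,0],"fingers":0}
    - {"slide":[-0.004,0,0],"dr":[0,0,0],"fingers":0}
    - {"slide":[-0.006,0,0],"dr":[0,0,0],"fingers":0}
    - {"slide":[-0.008,0,0],"dr":[0,0,0],"fingers":0}

```text
t: 5.83
eef_pos: [454.3, -155.0, 22.1]
tcp_rot: [-1.569, -0.001, -1.99]
ft_force: [-5.3, -9.8, 3.8]
opening: 0.004
```

```bash
python3 st.py
```

```text
t 5.83 tcp jig [   1.8 -183.4] 22.1 F jig [ -0.9 -11.1] Fz 3.8 M [-1.78  0.94 -0.01]
```

>>> drive_tool:
  steps:
    - {"slide":[-0.0015,-0.0003,0],"dr":[0,0,0],"fingers":0}
    - {"slide":[-0.003,-0.0003,0],"dr":[0,0,0],"fingers":0}
    - {"slide":[-0.0045,-0.0003,0],"dr":[0,0,0],"fingers":0}
    - {"slide":[-0.006,-0.0003,0],"dr":[0,0,0],"fingers":0}
    - {"slide":[-0.0075,-0.0003,0],"dr":[0,0,0],"fingers":0}

```text
t: 6.25
eef_pos: [457.5, -148.0, 22.2]
tcp_rot: [-1.569, -0.001, -1.99]
ft_force: [-2.0, -7.3, -0.4]
opening: 0.008
```

```bash
python3 st.py
```

```text
t 6.25 tcp jig [   1.8 -175.7] 22.2 F jig [ 1.1 -7.5] Fz -0.4 M [-1.37  0.58  0.02]
```

>>> drive_tool:
  steps:
    - {"slide":[-0.001,0,0],"dr":[0,0,0],"fingers":0}
    - {"slide":[-0.002,0,0],"dr":[0,0,0],"fingers":0}
    - {"slide":[-0.003,0,0],"dr":[0,0,0],"fingers":0}

```text
t: 6.5
eef_pos: [458.7, -145.2, 22.2]
tcp_rot: [-1.569, -0.001, -1.99]
ft_force: [-2.3, -6.5, -0.1]
opening: 0.007
```

```bash
python3 st.py
```

```text
t 6.5 tcp jig [   1.8 -172.7] 22.2 F jig [ 0.6 -6.9] Fz -0.1 M [-1.38  0.6  -0.02]
```

>>> drive_tool:
  steps:
    - {"slide":[-0.001,0,0],"dr":[0,0,0],"fingers":0}
    - {"slide":[-0.002,0,0],"dr":[0,0,0],"fingers":0}

```text
t: 6.67
eef_pos: [459.3, -144.0, 22.3]
tcp_rot: [-1.569, -0.001, -1.989]
ft_force: [-10.8, -23.4, 0.9]
opening: 0.002
```

```bash
python3 st.py
```

```text
t 6.67 tcp jig [   1.8 -171.4] 22.3 F jig [ -0.3 -25.7] Fz 0.9 M [-4.51  2.06  0.05]
```

>>> drive_tool:
  steps:
    - {"slide":[0.0005,0,0],"dr":[0,0,0],"fingers":0}
    - {"slide":[0.002,0,0],"dr":[0,0,0],"fingers":0}
    - {"slide":[0.02,0,0],"dr":[0,0,0],"fingers":0}
    - {"slide":[0.035,-0.02,0],"dr":[0,0,0],"fingers":0}
    - {"slide":[0.035,-0.06,0],"dr":[0,0,0],"fingers":0}

```text
t: 7.08
eef_pos: [442.9, -175.4, 79.8]
tcp_rot: [-1.577, 0.001, -1.992]
ft_force: [0.2, 0.3, -0.5]
opening: 0.006
```

>>> drive_tool:
  steps:
    - {"slide":[0,-0.04,0],"dr":[0,0,0],"fingers":0}
    - {"slide":[0,-0.08,0],"dr":[0,0,0],"fingers":0}
    - {"slide":[0,-0.12,0],"dr":[0,0,0],"fingers":0}
    - {"slide":[0,-0.16,0],"dr":[0,0,0],"fingers":0}

```text
t: 7.42
eef_pos: [444.4, -174.4, 244.3]
tcp_rot: [-1.57, 0.0, -1.99]
ft_force: [1.1, -0.4, -0.6]
opening: 0.004
```

```bash
python3 st.py
python3 - <<'E'
from look import *
import numpy as np
a=snap('side','s5.png')[155:300,210:380,::-1];b=snap('wrist','w5.png')[:,:,::-1]
cv2.imwrite('pics/c5.png',cv2.resize(a,(680,580)))
E
python3 go.py "[(*jig(0,-150),240,-1.991),(521,-33,240,-1.991),(521,-33,165,-1.991)]"
```

```text
t 7.42 tcp jig [   0.6 -205.2] 244.3 F jig [1.1 0.1] Fz -0.6 M [-0.08  0.06 -0.06]
slide [-0.0553, 0.0078, -0.0033] dr [-0.011, 0.001, 0.001]
slide [-0.1605, 0.0078, 0.0097] dr [-0.011, 0.001, 0.001]
slide [-0.1605, 0.0828, 0.0089] dr [-0.011, 0.001, 0.001]
```

View pics/c5.png

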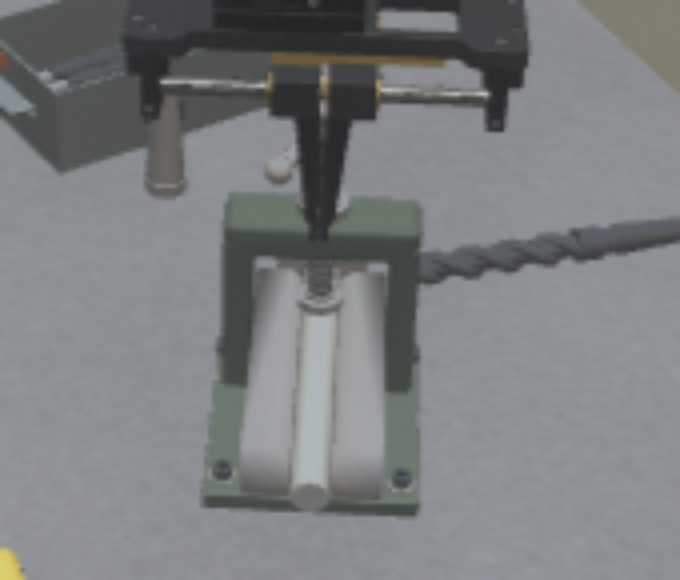

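View pics/w5.png

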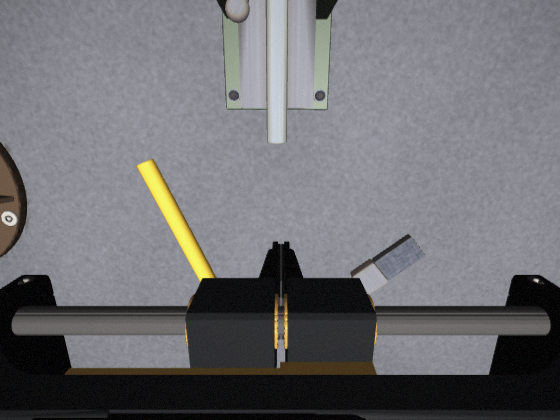

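The bar's free end is now at side pixel (287.6,278.6). That is jig y of about -159, where the model puts the home position, and it agrees with the hard 25 N contact. Next is the handle.

>>> drive_tool:
  steps:
    - {"slide":[-0.04,0.008,0.002],"dr":[0,0,0],"fingers":0}
    - {"slide":[-0.08,0.008,0.004],"dr":[0,0,0],"fingers":0}
    - {"slide":[-0.12,0.008,0.007],"dr":[0,0,0],"fingers":0}
    - {"slide":[-0.16,0.008,0.009],"dr":[0,0,0],"fingers":0}
    - {"slide":[-0.16,0.01,0.009],"dr":[0,0,0],"fingers":0}

```text
t: 7.93
eef_pos: [520.2, -27.4, 231.7]
tcp_rot: [-1.57, 0.002, -1.986]
ft_force: [0.0, -1.2, 0.4]
opening: 0.001
```

```bash
python3 st.py
python3 - <<'E'
from look import *
snap('wrist','w6.png')
E
python3 go.py "[(521,-33,240,-1.991),(521,-33,165,-1.991)]"
```

```text
t 7.93 tcp jig [  9.9 -40.1] 231.7 F jig [ 0.5 -1.1] Fz 0.4 M [-0.17  0.12  0.02]
slide [0.0024, -0.009, 0.0034] dr [0.001, 0.005, -0.0]
slide [0.0024, 0.066, 0.0034] dr [0.001, 0.005, -0.0]
```

View pics/w6.png

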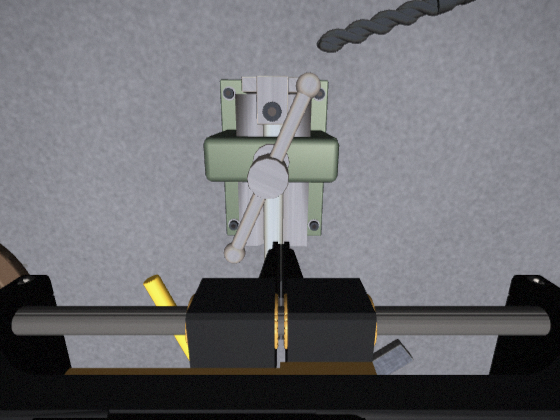

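```bash
cat > orb.py <<'E'
from go import *
import sys
def cur():
    s=env.state();c,si=np.cos(JYAW),np.sin(JYAW);R=np.array([[c,si],[-si,c]])
    p=R@(s['eef_pos'][:2]-[JX,JY]);F=R@s['ft_force'][:2]
    return s,p,F
s,p,F=cur()
th=np.degrees(np.arctan2(p[1],p[0]));r=np.hypot(*p)
T=p[0]*F[1]-p[1]*F[0]
print(f"t {s['t']:.2f} th {th:.1f} r {r:.1f} z {s['eef_pos'][2]:.1f} F {F.round(1)} Fz {s['ft_force'][2]:.1f} rxF {T/1000:.3f} Mz {s['moment'][2]:.3f}")
if len(sys.argv)>1:
    th0=float(sys.argv[1]);d=float(sys.argv[2]);n=int(sys.argv[3]);z=float(sys.argv[4]);rr=float(sys.argv[5]) if len(sys.argv)>5 else 45
    c,si=np.cos(JYAW),np.sin(JYAW)
    yaw=s['tcp_rot'][2]
    rows([(*jig(rr*np.cos(np.radians(th0-d*k)),rr*np.sin(np.radians(th0-d*k))),z,yaw) for k in range(1,n+1)])
E
echo
```

```text
(no output)
```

>>> drive_tool:
  steps:
    - {"slide":[0.003,0.03,0.003],"dr":[0,0.005,0],"fingers":0}
    - {"slide":[0.003,0.058,0.003],"dr":[0,0.005,0],"fingers":0}
    - {"slide":[0.003,0.066,0.003],"dr":[0,0.005,0],"fingers":0}
    - {"slide":[0.003,0.066,0.003],"dr":[0,0.005,0],"fingers":0}

```text
t: 8.32
eef_pos: [518.5, -36.9, 164.0]
tcp_rot: [-1.575, -0.001, -1.996]
ft_force: [0.5, 0.3, 0.6]
opening: 0.003
```

```bash
python3 orb.py 285 10 5 165
```

```text
t 8.32 th -76.1 r 50.9 z 164.0 F [0.3 0.5] Fz 0.6 rxF 0.020 Mz 0.006
slide [-0.0045, -0.0009, -0.0083] dr [0.004, -0.0, 0.001]
slide [-0.0045, -0.0009, -0.0162] dr [0.004, -0.0, 0.001]
slide [-0.0058, -0.0009, -0.0239] dr [0.004, -0.0, 0.001]
slide [-0.0084, -0.0009, -0.0313] dr [0.004, -0.0, 0.001]
slide [-0.0123, -0.0008, -0.0381] dr [0.004, -0.0, 0.001]
```

>>> drive_tool:
  steps:
    - {"slide":[-0.0045,-0.001,-0.008],"dr":[0,0,0],"fingers":0}
    - {"slide":[-0.0045,-0.001,-0.016],"dr":[0,0,0],"fingers":0}
    - {"slide":[-0.006,-0.001,-0.024],"dr":[0,0,0],"fingers":0}
    - {"slide":[-0.0085,-0.001,-0.031],"dr":[0,0,0],"fingers":0}
    - {"slide":[-0.0125,-0.001,-0.038],"dr":[0,0,0],"fingers":0}

```text
t: 8.73
eef_pos: [490.0, -9.2, 167.5]
tcp_rot: [-1.569, 0.0, -1.996]
ft_force: [2.4, -2.6, -0.3]
opening: 0.005
```

```bash
python3 orb.py 235 12 5 165;  python3 - <<'E'
from look import *
snap('wrist','w7.png')
E
```

```text
t 8.73 th -125.1 r 43.7 z 167.5 F [ 3.2 -1.4] Fz -0.3 rxF 0.150 Mz 0.027
slide [-0.005, 0.0025, -0.0079] dr [-0.002, -0.0, -0.0]
slide [-0.0125, 0.0025, -0.0136] dr [-0.002, -0.0, -0.0]
slide [-0.021, 0.0025, -0.0176] dr [-0.002, -0.0, -0.0]
slide [-0.0301, 0.0025, -0.0197] dr [-0.002, -0.0, -0.0]
slide [-0.0395, 0.0025, -0.02] dr [-0.002, -0.0, -0.0]
```

View pics/w7.png

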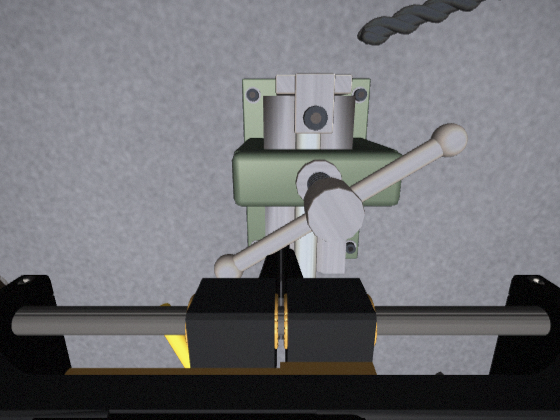

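>>> drive_tool:
  steps:
    - {"slide":[-0.005,0.002,-0.008],"dr":[0,0,0],"fingers":0}
    - {"slide":[-0.0125,0.002,-0.0136],"dr":[0,0,0],"fingers":0}
    - {"slide":[-0.021,0.002,-0.0176],"dr":[0,0,0],"fingers":0}
    - {"slide":[-0.03,0.002,-0.0197],"dr":[0,0,0],"fingers":0}
    - {"slide":[-0.0395,0.002,-0.02],"dr":[0,0,0],"fingers":0}

```text
t: 9.2
eef_pos: [488.3, 35.8, 164.5]
tcp_rot: [-1.571, -0.0, -1.995]
ft_force: [-0.6, -2.4, -0.0]
opening: 0.007
```

```bash
python3 orb.py 175 12 5 165
```

```text
t 9.20 th 174.1 r 45.2 z 164.5 F [ 0.5 -2.4] Fz -0.0 rxF 0.107 Mz -0.007
slide [-0.0086, -0.0005, 0.0019] dr [0.001, -0.0, 0.0]
slide [-0.0172, -0.0005, 0.0056] dr [0.001, -0.0, 0.0]
slide [-0.025, -0.0005, 0.0109] dr [0.001, -0.0, 0.0]
slide [-0.0314, -0.0005, 0.0178] dr [0.001, -0.0, 0.0]
slide [-0.0363, -0.0005, 0.0258] dr [0.001, -0.0, 0.0]
```

>>> drive_tool:
  steps:
    - {"slide":[-0.0086,0,0.002],"dr":[0,0,0],"fingers":0}
    - {"slide":[-0.017,0,0.0056],"dr":[0,0,0],"fingers":0}
    - {"slide":[-0.025,0,0.011],"dr":[0,0,0],"fingers":0}
    - {"slide":[-0.0315,0,0.018],"dr":[0,0,0],"fingers":0}
    - {"slide":[-0.0363,0,0.026],"dr":[0,0,0],"fingers":0}

```text
t: 9.62
eef_pos: [528.0, 57.7, 164.5]
tcp_rot: [-1.571, 0.0, -1.995]
ft_force: [-1.5, -0.5, -0.8]
opening: 0.001
```

```bash
python3 orb.py 115 12 5 165
```

```text
t 9.62 th 113.4 r 44.5 z 164.5 F [-1.2 -1.1] Fz -0.8 rxF 0.066 Mz 0.003
slide [-0.0031, -0.0005, 0.0075] dr [0.001, 0.0, -0.0]
slide [-0.0043, -0.0005, 0.0169] dr [0.001, 0.0, -0.0]
slide [-0.0035, -0.0006, 0.0262] dr [0.001, 0.0, -0.0]
slide [-0.0008, -0.0006, 0.0352] dr [0.001, 0.0, -0.0]
slide [0.0037, -0.0006, 0.0435] dr [0.001, 0.0, -0.0]
```

>>> drive_tool:
  steps:
    - {"slide":[-0.003,0,0.0075],"dr":[0,0,0],"fingers":0}
    - {"slide":[-0.0043,0,0.017],"dr":[0,0,0],"fingers":0}
    - {"slide":[-0.0035,0,0.026],"dr":[0,0,0],"fingers":0}
    - {"slide":[-0.001,0,0.035],"dr":[0,0,0],"fingers":0}
    - {"slide":[0.0037,0,0.0435],"dr":[0,0,0],"fingers":0}

```text
t: 10.03
eef_pos: [566.0, 35.2, 164.5]
tcp_rot: [-1.571, 0.0, -1.996]
ft_force: [-2.1, 1.1, -0.8]
opening: 0.007
```

```bash
python3 orb.py 55 12 5 163
```

```text
t 10.03 th 53.8 r 44.4 z 164.5 F [-2.4  0.2] Fz -0.8 rxF 0.090 Mz -0.043
slide [0.0051, 0.0015, 0.0067] dr [0.0, 0.0, -0.0]
slide [0.0125, 0.0015, 0.0124] dr [0.0, 0.0, -0.0]
slide [0.021, 0.0015, 0.0164] dr [0.0, 0.0, -0.0]
slide [0.0302, 0.0015, 0.0186] dr [0.0, 0.0, -0.0]
slide [0.0396, 0.0015, 0.0188] dr [0.0, 0.0, -0.0]
```

>>> drive_tool:
  steps:
    - {"slide":[0.005,0.001,0.0067],"dr":[0,0,0],"fingers":0}
    - {"slide":[0.0125,0.001,0.0124],"dr":[0,0,0],"fingers":0}
    - {"slide":[0.021,0.001,0.0164],"dr":[0,0,0],"fingers":0}
    - {"slide":[0.03,0.001,0.0186],"dr":[0,0,0],"fingers":0}
    - {"slide":[0.0395,0.001,0.0188],"dr":[0,0,0],"fingers":0}

```text
t: 10.45
eef_pos: [566.1, -9.0, 163.7]
tcp_rot: [-1.57, 0.0, -1.996]
ft_force: [-0.0, 2.4, -0.4]
opening: -0.001
```

```bash
python3 orb.py -5 12 5 163
```

```text
t 10.45 th -5.9 r 44.6 z 163.7 F [-1.   2.2] Fz -0.4 rxF 0.092 Mz -0.057
slide [0.0086, 0.0007, -0.0012] dr [-0.001, -0.0, -0.0]
slide [0.0173, 0.0007, -0.0049] dr [-0.001, -0.0, -0.0]
slide [0.025, 0.0007, -0.0102] dr [-0.001, -0.0, -0.0]
slide [0.0315, 0.0007, -0.0171] dr [-0.001, -0.0, -0.0]
slide [0.0364, 0.0007, -0.0251] dr [-0.001, -0.0, -0.0]
```

>>> drive_tool:
  steps:
    - {"slide":[0.0086,0.001,-0.0012],"dr":[0,0,0],"fingers":0}
    - {"slide":[0.0173,0.001,-0.005],"dr":[0,0,0],"fingers":0}
    - {"slide":[0.025,0.001,-0.01],"dr":[0,0,0],"fingers":0}
    - {"slide":[0.0315,0.001,-0.017],"dr":[0,0,0],"fingers":0}
    - {"slide":[0.0364,0.001,-0.025],"dr":[0,0,0],"fingers":0}

```text
t: 10.87
eef_pos: [527.4, -31.3, 162.7]
tcp_rot: [-1.57, 0.0, -1.996]
ft_force: [1.1, -0.0, -0.2]
opening: 0.004
```

```bash
python3 orb.py -65 9 5 163
```

```text
t 10.87 th -66.1 r 44.5 z 162.7 F [1.  0.5] Fz -0.2 rxF 0.051 Mz 0.028
slide [0.0026, -0.0003, -0.0056] dr [-0.001, -0.0, -0.0]
slide [0.004, -0.0003, -0.0125] dr [-0.001, -0.0, -0.0]
slide [0.0043, -0.0003, -0.0196] dr [-0.001, -0.0, -0.0]
slide [0.0036, -0.0003, -0.0266] dr [-0.001, -0.0, -0.0]
slide [0.0017, -0.0003, -0.0334] dr [-0.001, -0.0, -0.0]
```

>>> drive_tool:
  steps:
    - {"slide":[0.0026,0,-0.0056],"dr":[0,0,0],"fingers":0}
    - {"slide":[0.004,0,-0.0125],"dr":[0,0,0],"fingers":0}
    - {"slide":[0.0043,0,-0.0196],"dr":[0,0,0],"fingers":0}
    - {"slide":[0.0036,0,-0.0266],"dr":[0,0,0],"fingers":0}
    - {"slide":[0.0017,0,-0.0334],"dr":[0,0,0],"fingers":0}

```text
t: 11.28
eef_pos: [496.6, -18.3, 162.7]
tcp_rot: [-1.57, -0.0, -1.996]
ft_force: [1.9, -0.6, 0.3]
opening: 0.004
```

```bash
python3 orb.py -110 5 5 162
python3 - <<'E'
from look import *
a=snap('side','s7.png')[155:300,210:380,::-1]
cv2.imwrite('pics/c7.png',cv2.resize(a,(680,580)))
E
```

```text
t 11.28 th -110.4 r 44.1 z 162.7 F [2.  0.2] Fz 0.3 rxF 0.078 Mz -0.006
slide [-0.0006, 0.0007, -0.0037] dr [-0.0, 0.0, 0.0]
slide [-0.0024, 0.0007, -0.0072] dr [-0.0, 0.0, 0.0]
slide [-0.0045, 0.0007, -0.0105] dr [-0.0, 0.0, 0.0]
slide [-0.0068, 0.0007, -0.0136] dr [-0.0, 0.0, 0.0]
slide [-0.0095, 0.0007, -0.0165] dr [-0.0, 0.0, 0.0]
```

View pics/c7.png

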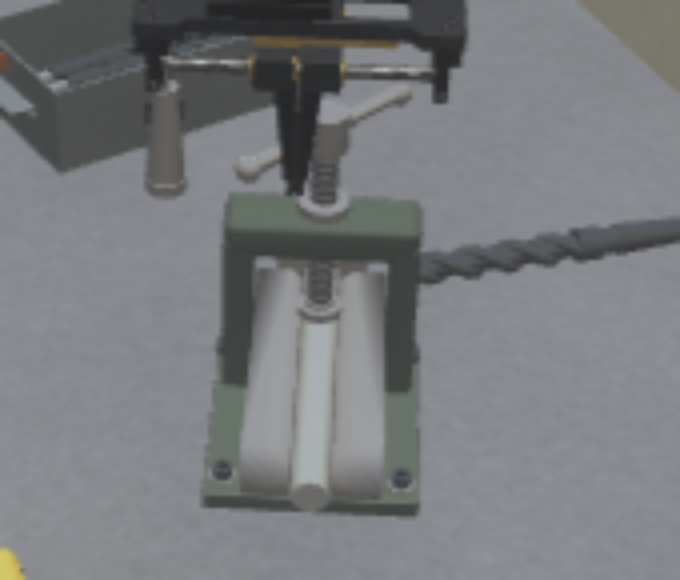

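>>> drive_tool:
  steps:
    - {"slide":[-0.0006,0,-0.0037],"dr":[0,0,0],"fingers":0}
    - {"slide":[-0.0024,0,-0.0072],"dr":[0,0,0],"fingers":0}
    - {"slide":[-0.0045,0,-0.0105],"dr":[0,0,0],"fingers":0}
    - {"slide":[-0.0068,0,-0.0136],"dr":[0,0,0],"fingers":0}
    - {"slide":[-0.0095,0,-0.0165],"dr":[0,0,0],"fingers":0}

```text
t: 11.75
eef_pos: [485.8, -2.9, 162.6]
tcp_rot: [-1.571, -0.0, -1.996]
ft_force: [1.1, -1.3, 0.6]
opening: 0.002
```

```bash
python3 orb.py -135 5 5 162
```

```text
t 11.75 th -134.9 r 44.7 z 162.6 F [ 1.6 -0.7] Fz 0.6 rxF 0.071 Mz -0.044
slide [-0.0027, 0.0006, -0.0029] dr [0.0, -0.0, 0.0]
slide [-0.0058, 0.0006, -0.0053] dr [0.0, -0.0, 0.0]
slide [-0.0091, 0.0006, -0.0075] dr [0.0, -0.0, 0.0]
slide [-0.0126, 0.0006, -0.0093] dr [0.0, -0.0, 0.0]
slide [-0.0162, 0.0006, -0.0108] dr [0.0, -0.0, 0.0]
```

>>> drive_tool:
  steps:
    - {"slide":[-0.0027,0,-0.0029],"dr":[0,0,0],"fingers":0}
    - {"slide":[-0.0058,0,-0.0053],"dr":[0,0,0],"fingers":0}
    - {"slide":[-0.0091,0,-0.0075],"dr":[0,0,0],"fingers":0}
    - {"slide":[-0.0126,0,-0.0093],"dr":[0,0,0],"fingers":0}
    - {"slide":[-0.0162,0,-0.0108],"dr":[0,0,0],"fingers":0}

```text
t: 12.17
eef_pos: [482.7, 16.5, 162.6]
tcp_rot: [-1.571, -0.0, -1.996]
ft_force: [0.3, -2.4, -0.2]
opening: 0.006
```

```bash
python3 orb.py -160 5 5 162
```

```text
t 12.17 th -160.1 r 44.9 z 162.6 F [ 1.2 -2.1] Fz -0.2 rxF 0.107 Mz -0.022
slide [-0.0036, 0.0006, -0.0013] dr [0.0, -0.0, 0.0]
slide [-0.0074, 0.0006, -0.0022] dr [0.0, -0.0, 0.0]
slide [-0.0113, 0.0006, -0.0027] dr [0.0, -0.0, 0.0]
slide [-0.0152, 0.0006, -0.0029] dr [0.0, -0.0, 0.0]
slide [-0.0192, 0.0006, -0.0027] dr [0.0, -0.0, 0.0]
```

>>> drive_tool:
  steps:
    - {"slide":[-0.0036,0,-0.0013],"dr":[0,0,0],"fingers":0}
    - {"slide":[-0.0074,0,-0.0022],"dr":[0,0,0],"fingers":0}
    - {"slide":[-0.0113,0,-0.0027],"dr":[0,0,0],"fingers":0}
    - {"slide":[-0.0152,0,-0.0029],"dr":[0,0,0],"fingers":0}
    - {"slide":[-0.0192,0,-0.0027],"dr":[0,0,0],"fingers":0}

```text
t: 12.58
eef_pos: [488.3, 35.0, 162.5]
tcp_rot: [-1.571, -0.0, -1.996]
ft_force: [-0.3, -3.1, -0.6]
opening: 0.006
```

```bash
python3 orb.py 175 5 5 162
```

```text
t 12.58 th 175.0 r 44.8 z 162.5 F [ 1.  -2.9] Fz -0.6 rxF 0.127 Mz -0.001
slide [-0.0039, 0.0005, 0.0003] dr [0.0, -0.0, 0.0]
slide [-0.0078, 0.0005, 0.0011] dr [0.0, -0.0, 0.0]
slide [-0.0115, 0.0005, 0.0023] dr [0.0, -0.0, 0.0]
slide [-0.0152, 0.0005, 0.0038] dr [0.0, -0.0, 0.0]
slide [-0.0186, 0.0005, 0.0056] dr [0.0, -0.0, 0.0]
```

>>> drive_tool:
  steps:
    - {"slide":[-0.0039,0,0.0003],"dr":[0,0,0],"fingers":0}
    - {"slide":[-0.0078,0,0.0011],"dr":[0,0,0],"fingers":0}
    - {"slide":[-0.0115,0,0.0023],"dr":[0,0,0],"fingers":0}

```text
t: 12.83
eef_pos: [495.2, 44.5, 162.6]
tcp_rot: [-1.571, -0.0, -1.996]
ft_force: [-1.7, -3.0, -0.8]
opening: 0.007
```

```bash
python3 orb.py 160 5 5 162
```

```text
t 12.83 th 160.0 r 45.0 z 162.6 F [-0.4 -3.4] Fz -0.8 rxF 0.150 Mz -0.029
slide [-0.0037, 0.0006, 0.0015] dr [0.0, -0.0, 0.0]
slide [-0.0071, 0.0005, 0.0033] dr [0.0, -0.0, 0.0]
slide [-0.0105, 0.0005, 0.0054] dr [0.0, -0.0, 0.0]
slide [-0.0136, 0.0005, 0.0077] dr [0.0, -0.0, 0.0]
slide [-0.0165, 0.0005, 0.0104] dr [0.0, -0.0, 0.0]
```

>>> drive_tool:
  steps:
    - {"slide":[-0.0025,0,0.001],"dr":[0,0,0],"fingers":0}
    - {"slide":[-0.005,0,0.0022],"dr":[0,0,0],"fingers":0}
    - {"slide":[-0.0071,0,0.0033],"dr":[0,0,0],"fingers":0}

```text
t: 13.08
eef_pos: [501.1, 49.5, 162.5]
tcp_rot: [-1.571, -0.0, -1.996]
ft_force: [-1.7, -4.8, 1.1]
opening: 0.005
```

```bash
python3 orb.py 150 3 5 162
```

```text
t 13.08 th 150.1 r 44.9 z 162.5 F [ 0.4 -5.1] Fz 1.1 rxF 0.189 Mz -0.062
slide [-0.0022, 0.0005, 0.0012] dr [0.001, -0.0, 0.0]
slide [-0.0041, 0.0005, 0.0025] dr [0.001, -0.0, 0.0]
slide [-0.006, 0.0005, 0.0039] dr [0.001, -0.0, 0.0]
slide [-0.0078, 0.0005, 0.0054] dr [0.001, -0.0, 0.0]
slide [-0.0095, 0.0005, 0.007] dr [0.001, -0.0, 0.0]
```

>>> drive_tool:
  steps:
    - {"slide":[-0.0022,0,0.0012],"dr":[0,0,0],"fingers":0}
    - {"slide":[-0.0041,0,0.0025],"dr":[0,0,0],"fingers":0}

```text
t: 13.25
eef_pos: [505.0, 52.1, 162.6]
tcp_rot: [-1.571, -0.0, -1.996]
ft_force: [-2.0, -4.5, 0.4]
opening: 0.006
```

```bash
python3 orb.py 144 3 2 162
```

```text
t 13.25 th 144.1 r 44.9 z 162.6 F [-0.  -4.9] Fz 0.4 rxF 0.179 Mz 0.072
slide [-0.002, 0.0006, 0.0014] dr [0.0, -0.0, 0.0]
slide [-0.0038, 0.0006, 0.0029] dr [0.0, -0.0, 0.0]
```

```bash
cat >> orb.py <<'E'
for hw in(6,10):
    # handle angle a: corner/face support function h(a)= distance from p to handle centreline
    from scipy.optimize import brentq
    def f(a):
        n=np.array([np.sin(a),-np.cos(a)])  # clockwise normal
        return p@n+hw*abs(n[0])+10*abs(n[1])+5   # >0 = overlap past centreline
    a=brentq(f,np.radians(th)-1.2,np.radians(th)); n=np.array([np.sin(a),-np.cos(a)])
    off=np.array([hw*np.sign(n[0]),10*np.sign(n[1])]);q=p+off
    print(f'hw {hw} handle ang {np.degrees(a):.1f} rc {np.hypot(*q):.1f} Tc {(q[0]*F[1]-q[1]*F[0])/1000:.3f} Fn {-F@n:.1f} T_n {(-F@n)*(q@[np.cos(a),np.sin(a)])/1000:.3f}')
E
python3 orb.py
```

```text
t 13.25 th 144.1 r 44.9 z 162.6 F [-0.  -4.9] Fz 0.4 rxF 0.179 Mz 0.072
hw 6 handle ang 123.8 rc 47.4 Tc 0.149 Fn 2.7 T_n 0.129
hw 10 handle ang 119.6 rc 44.9 Tc 0.130 Fn 2.4 T_n 0.109
```

>>> drive_tool:
  steps:
    - {"slide":[-0.002,0,0.0014],"dr":[0,0,0],"fingers":0}
    - {"slide":[-0.0038,0,0.0029],"dr":[0,0,0],"fingers":0}

```text
t: 13.42
eef_pos: [509.3, 54.3, 162.6]
tcp_rot: [-1.571, -0.0, -1.996]
ft_force: [-3.1, -4.7, 0.4]
opening: 0.001
```

```bash
python3 orb.py 138 3 2 162
```

```text
t 13.42 th 138.0 r 45.0 z 162.6 F [-0.9 -5.5] Fz 0.4 rxF 0.212 Mz -0.010
slide [-0.0017, 0.0006, 0.0016] dr [0.0, -0.0, 0.0]
slide [-0.0033, 0.0006, 0.0033] dr [0.0, -0.0, 0.0]
hw 6 handle ang 118.5 rc 48.6 Tc 0.189 Fn 3.4 T_n 0.166
hw 10 handle ang 114.1 rc 46.5 Tc 0.166 Fn 3.1 T_n 0.143
```

>>> drive_tool:
  steps:
    - {"slide":[-0.0017,0,0.0016],"dr":[0,0,0],"fingers":0}
    - {"slide":[-0.0033,0,0.0033],"dr":[0,0,0],"fingers":0}

```text
t: 13.58
eef_pos: [513.6, 56.0, 162.6]
tcp_rot: [-1.571, -0.0, -1.996]
ft_force: [-4.3, -3.7, 0.1]
opening: 0.005
```

```bash
python3 orb.py 132 3 2 162
```

```text
t 13.58 th 132.0 r 45.0 z 162.6 F [-2.4 -5.2] Fz 0.1 rxF 0.237 Mz 0.069
slide [-0.0016, 0.0006, 0.0018] dr [0.001, -0.0, 0.0]
slide [-0.003, 0.0006, 0.0037] dr [0.001, -0.0, 0.0]
hw 6 handle ang 113.3 rc 49.7 Tc 0.230 Fn 4.3 T_n 0.211
hw 10 handle ang 108.9 rc 47.9 Tc 0.209 Fn 4.0 T_n 0.189
```

>>> drive_tool:
  steps:
    - {"slide":[-0.0016,0,0.0018],"dr":[0,0,0],"fingers":0}
    - {"slide":[-0.003,0,0.0037],"dr":[0,0,0],"fingers":0}

```text
t: 13.75
eef_pos: [518.1, 57.2, 162.5]
tcp_rot: [-1.572, -0.0, -1.996]
ft_force: [-5.1, -3.4, 0.1]
opening: 0.005
```

```bash
python3 orb.py 126 3 2 162
python3 - <<'E'
from look import *
snap('wrist','w9.png')
E
```

```text
t 13.75 th 126.1 r 45.0 z 162.5 F [-3.3 -5.2] Fz 0.1 rxF 0.257 Mz -0.014
slide [-0.0014, 0.0005, 0.002] dr [0.001, -0.0, 0.0]
slide [-0.0026, 0.0005, 0.004] dr [0.001, -0.0, 0.0]
hw 6 handle ang 108.3 rc 50.7 Tc 0.258 Fn 4.7 T_n 0.238
hw 10 handle ang 103.8 rc 49.2 Tc 0.237 Fn 4.4 T_n 0.216
```

View pics/w9.png

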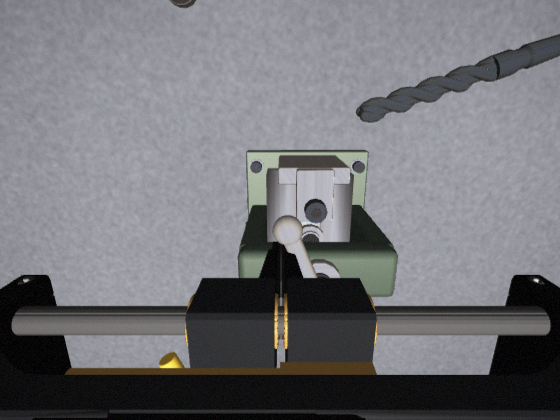

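>>> drive_tool:
  steps:
    - {"slide":[-0.0014,0,0.002],"dr":[0,0,0],"fingers":0}
    - {"slide":[-0.0026,0,0.004],"dr":[0,0,0],"fingers":0}

```text
t: 13.97
eef_pos: [522.6, 57.9, 162.5]
tcp_rot: [-1.572, -0.0, -1.996]
ft_force: [-4.9, -3.0, 1.5]
opening: 0.003
```

```bash
python3 orb.py 120 2 2 162
```

```text
t 13.97 th 120.3 r 45.0 z 162.5 F [-3.3 -4.7] Fz 1.5 rxF 0.234 Mz 0.002
slide [-0.0009, 0.0005, 0.0016] dr [0.001, -0.0, 0.0]
slide [-0.0016, 0.0005, 0.003] dr [0.001, -0.0, 0.0]
hw 6 handle ang 103.3 rc 51.6 Tc 0.238 Fn 4.3 T_n 0.219
hw 10 handle ang 98.9 rc 50.5 Tc 0.220 Fn 4.0 T_n 0.199
```

>>> drive_tool:
  steps:
    - {"slide":[-0.0009,0,0.0016],"dr":[0,0,0],"fingers":0}
    - {"slide":[-0.0017,0,0.0032],"dr":[0,0,0],"fingers":0}

```text
t: 14.13
eef_pos: [526.1, 58.2, 162.5]
tcp_rot: [-1.572, -0.0, -1.996]
ft_force: [-5.2, -2.9, 0.1]
opening: 0.001
```

```bash
python3 orb.py 115.5 2 2 162
```

```text
t 14.13 th 115.8 r 45.0 z 162.5 F [-3.6 -4.7] Fz 0.1 rxF 0.237 Mz 0.034
slide [-0.0008, 0.0005, 0.0016] dr [0.001, -0.0, 0.0]
slide [-0.0014, 0.0005, 0.0031] dr [0.001, -0.0, 0.0]
hw 6 handle ang 99.6 rc 52.3 Tc 0.245 Fn 4.3 T_n 0.224
hw 10 handle ang 95.2 rc 51.4 Tc 0.226 Fn 4.0 T_n 0.204
```

Over the last 10° the torque did not rise, and the force points inward along the handle. The post has crept outward against the handle's end ball. I'll back off, turn the tool so its corner leads, and take it again nearer the axis.

>>> drive_tool:
  steps:
    - {"slide":[0.002,0,-0.006],"dr":[0,0,0],"fingers":0}
    - {"slide":[0.0035,0,-0.0095],"dr":[0,0.125,0],"fingers":0}
    - {"slide":[0.0035,0,-0.0095],"dr":[0,0.25,0],"fingers":0}
    - {"slide":[0.0035,0,-0.0095],"dr":[0,0.375,0],"fingers":0}
    - {"slide":[0.0035,0,-0.0095],"dr":[0,0.5,0],"fingers":0}

```text
t: 14.55
eef_pos: [516.7, 59.2, 162.9]
tcp_rot: [-1.57, 0.002, -2.502]
ft_force: [-0.4, 0.5, -0.4]
opening: 0.001
```

```bash
cat > orb2.py <<'E'
from go import *
import sys
from scipy.optimize import brentq
s=env.state();c,si=np.cos(JYAW),np.sin(JYAW);R=np.array([[c,si],[-si,c]])
p=R@(s['eef_pos'][:2]-[JX,JY]);F=R@s['ft_force'][:2]
yaw=s['tcp_rot'][2]
ex=R@np.array([np.cos(yaw),np.sin(yaw)]);ez=R@np.array([-np.sin(yaw),np.cos(yaw)])
print(f"t {s['t']:.2f} p {p.round(1)} z {s['eef_pos'][2]:.1f} F {F.round(1)} Fz {s['ft_force'][2]:.1f} rxF {(p[0]*F[1]-p[1]*F[0])/1000:.3f} Mz {s['moment'][2]:.3f} ex {ex.round(2)} ez {ez.round(2)}")
for hw in(6,10):
    nn=lambda a:np.array([np.sin(a),-np.cos(a)])
    f=lambda a:p@nn(a)+hw*abs(nn(a)@ez)+10*abs(nn(a)@ex)+5
    th=np.arctan2(p[1],p[0]);a=brentq(f,th-1.2,th);n=nn(a)
    q=p+hw*np.sign(n@ez)*ez+10*np.sign(n@ex)*ex
    print(f'hw {hw} handle {np.degrees(a):.1f} q {q.round(1)} Tc {(q[0]*F[1]-q[1]*F[0])/1000:.3f} Fn {-F@n:.1f} Tn {(-F@n)*(q@[np.cos(a),np.sin(a)])/1000:.3f}')
if len(sys.argv)>1:
    rows([(*jig(x,y),162.5,yaw) for x,y in eval(sys.argv[1])])
E
python3 orb2.py "[(-24,37),(-22,37),(-20,37),(-18,37)]"
python3 - <<'E'
from look import *
a=snap('side','s8.png')[155:300,210:380,::-1]
cv2.imwrite('pics/c8.png',cv2.resize(a,(680,580)))
E
```

```text
t 14.55 p [-28.6  37.6] z 162.9 F [-0.6  0.3] Fz -0.4 rxF 0.012 Mz -0.040 ex [-0.49 -0.87] ez [ 0.87 -0.49]
hw 6 handle 107.0 q [-18.5  43.4] Tc 0.019 Fn 0.5 Tn 0.021
hw 10 handle 103.4 q [-15.   41.5] Tc 0.019 Fn 0.5 Tn 0.021
slide [-0.0017, 0.0004, 0.0043] dr [-0.0, -0.0, -0.002]
slide [-0.0027, 0.0004, 0.0061] dr [-0.0, -0.0, -0.002]
slide [-0.0037, 0.0004, 0.0078] dr [-0.0, -0.0, -0.002]
slide [-0.0046, 0.0004, 0.0096] dr [-0.0, -0.0, -0.002]
```

View pics/c8.png

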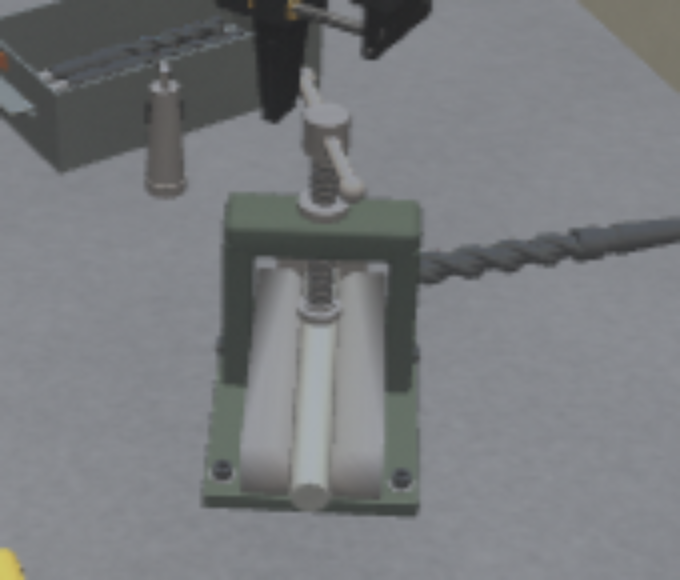

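```bash
python3 - <<'E' | tail -6
from fit import *
x,y=527.5,13.2
S=lambda u,v:((u+.5)/4-.5+210,(v+.5)/4-.5+155)
o=[S(354,188),S(326,117)]
def rs(q):
    phi,h=q
    return np.concatenate([proj(M['side'],(x-64*np.cos(phi),y-64*np.sin(phi),h))-o[0],proj(M['side'],(x,y,h+13))-o[1]])
r=least_squares(rs,[1.2,195]);print('jig angle',np.degrees(r.x[0])+24.04,'h',r.x[1],r.fun)
E
```

```text
[ 5.27509e+02  1.31580e+01 -4.20000e-01  2.02737e+02  7.35000e-01
 -1.78776e+02 -1.20783e+02  7.74030e+01] yaw deg -24.043341901532564
[[0.1, 0.4], [0.2, 0.4], [-0.3, 0.1], [0.0, 0.9], [-0.3, 0.3], [-0.3, 0.8], [0.0, 0.0], [0.4, 0.0], [0.2, 0.3], [0.3, -0.1], [0.2, -0.4], [-0.3, -0.3], [0.5, 0.1], [0.1, -0.3], [0.4, -2.8]]
bar stop end jig y 41.22397761040992 pad above bar 7.737140854475513
jig angle 105.65798819519159 h 193.51838363456585 [ 0.07355973  0.66491743  0.39678375 -0.65438687]
```

>>> drive_tool:
  steps:
    - {"slide":[-0.0017,0,0.0043],"dr":[0,0,0],"fingers":0}
    - {"slide":[-0.0022,0,0.0052],"dr":[0,0,0],"fingers":0}
    - {"slide":[-0.0027,0,0.0061],"dr":[0,0,0],"fingers":0}

```text
t: 14.85
eef_pos: [522.2, 55.9, 162.7]
tcp_rot: [-1.572, 0.0, -2.492]
ft_force: [-4.3, 3.0, 3.7]
opening: 0.005
```

```bash
python3 orb2.py "[(-21,37),(-20,37),(-19,37)]"
```

```text
t 14.85 p [-22.3  36.8] z 162.7 F [-5.1  1. ] Fz 3.7 rxF 0.166 Mz 0.047 ex [-0.48 -0.88] ez [ 0.88 -0.48]
hw 6 handle 99.5 q [-12.2  42.7] Tc 0.207 Fn 4.9 Tn 0.216
hw 10 handle 95.1 q [-8.7 40.7] Tc 0.201 Fn 5.0 Tn 0.208
slide [-0.0008, 0.0002, 0.001] dr [0.001, 0.0, -0.0]
slide [-0.0013, 0.0002, 0.0019] dr [0.001, 0.0, -0.0]
slide [-0.0018, 0.0002, 0.0028] dr [0.001, 0.0, -0.0]
```

>>> drive_tool:
  steps:
    - {"slide":[-0.0008,0,0.001],"dr":[0,0,0],"fingers":0}
    - {"slide":[-0.0013,0,0.0019],"dr":[0,0,0],"fingers":0}

```text
t: 15.02
eef_pos: [524.2, 55.2, 162.7]
tcp_rot: [-1.572, -0.0, -2.493]
ft_force: [-4.9, 4.3, 6.2]
opening: 0.001
```

```bash
python3 orb2.py "[(-19,37),(-18,37),(-17,37)]"
```

```text
t 15.02 p [-20.2  37. ] z 162.7 F [-6.2  1.9] Fz 6.2 rxF 0.191 Mz 0.061 ex [-0.48 -0.88] ez [ 0.88 -0.48]
hw 6 handle 96.8 q [-10.1  42.9] Tc 0.247 Fn 6.0 Tn 0.260
hw 10 handle 92.2 q [-6.6 41. ] Tc 0.242 Fn 6.1 Tn 0.253
slide [-0.0006, 0.0002, 0.001] dr [0.001, -0.0, 0.0]
slide [-0.001, 0.0002, 0.0019] dr [0.001, -0.0, 0.0]
slide [-0.0015, 0.0002, 0.0028] dr [0.001, -0.0, 0.0]
```

>>> drive_tool:
  steps:
    - {"slide":[-0.0006,0,0.001],"dr":[0,0,0],"fingers":0}
    - {"slide":[-0.001,0,0.0019],"dr":[0,0,0],"fingers":0}

```text
t: 15.18
eef_pos: [526.0, 54.5, 162.8]
tcp_rot: [-1.572, 0.0, -2.493]
ft_force: [-6.0, 4.7, 4.8]
opening: 0.003
```

```bash
python3 orb2.py "[(-17,37),(-16,37),(-15,37)]"
```

```text
t 15.18 p [-18.1  37.1] z 162.8 F [-7.4  1.9] Fz 4.8 rxF 0.240 Mz 0.095 ex [-0.48 -0.88] ez [ 0.88 -0.48]
hw 6 handle 94.1 q [-8.1 43. ] Tc 0.302 Fn 7.2 Tn 0.314
hw 10 handle 89.4 q [-4.6 41. ] Tc 0.294 Fn 7.4 Tn 0.303
slide [-0.0005, 0.0003, 0.001] dr [0.001, 0.0, -0.0]
slide [-0.001, 0.0003, 0.0019] dr [0.001, 0.0, -0.0]
slide [-0.0014, 0.0003, 0.0028] dr [0.001, 0.0, -0.0]
```

>>> drive_tool:
  steps:
    - {"slide":[-0.0003,0,0.0005],"dr":[0,0,0],"fingers":0}
    - {"slide":[-0.0005,0,0.001],"dr":[0,0,0],"fingers":0}

```text
t: 15.35
eef_pos: [527.0, 54.0, 162.7]
tcp_rot: [-1.572, -0.0, -2.493]
ft_force: [-5.4, 4.6, 4.2]
opening: 0.003
```

```bash
python3 orb2.py "[(-16,37),(-15,37)]"
```

```text
t 15.35 p [-17.1  37. ] z 162.7 F [-6.8  2. ] Fz 4.2 rxF 0.218 Mz 0.126 ex [-0.48 -0.88] ez [ 0.88 -0.48]
hw 6 handle 92.7 q [-7.  42.9] Tc 0.278 Fn 6.7 Tn 0.290
hw 10 handle 87.9 q [-3.5 41. ] Tc 0.272 Fn 6.9 Tn 0.281
slide [-0.0005, 0.0002, 0.001] dr [0.001, -0.0, 0.0]
slide [-0.001, 0.0002, 0.0019] dr [0.001, -0.0, 0.0]
```

>>> drive_tool:
  steps:
    - {"slide":[-0.0005,0,0.001],"dr":[0,0,0],"fingers":0}

```text
t: 15.43
eef_pos: [527.9, 53.5, 162.7]
tcp_rot: [-1.572, -0.0, -2.493]
ft_force: [-6.3, 5.4, 5.1]
opening: 0.003
```

```bash
python3 orb2.py "[(-15,37),(-14,37)]"
```

```text
t 15.43 p [-16.1  37. ] z 162.7 F [-7.9  2.4] Fz 5.1 rxF 0.255 Mz 0.046 ex [-0.48 -0.88] ez [ 0.88 -0.48]
hw 6 handle 91.3 q [-6.  42.9] Tc 0.326 Fn 7.9 Tn 0.339
hw 10 handle 86.5 q [-2.5 40.9] Tc 0.319 Fn 8.1 Tn 0.329
slide [-0.0005, 0.0002, 0.0009] dr [0.001, -0.0, 0.0]
slide [-0.001, 0.0002, 0.0018] dr [0.001, -0.0, 0.0]
```

>>> drive_tool:
  steps:
    - {"slide":[-0.0003,0,0.0006],"dr":[0,0,0],"fingers":0}

```text
t: 15.52
eef_pos: [528.6, 53.2, 162.8]
tcp_rot: [-1.572, 0.0, -2.493]
ft_force: [-3.8, 5.4, 4.7]
opening: 0.005
```

```bash
python3 orb2.py
```

```text
t 15.52 p [-15.3  37. ] z 162.8 F [-5.6  3.4] Fz 4.7 rxF 0.156 Mz 0.115 ex [-0.48 -0.88] ez [ 0.88 -0.48]
hw 6 handle 90.3 q [-5.2 42.9] Tc 0.223 Fn 5.6 Tn 0.241
hw 10 handle 85.4 q [-1.7 41. ] Tc 0.224 Fn 5.9 Tn 0.239
```

>>> drive_tool:
  steps:
    - {"slide":[-0.0003,0,0.0006],"dr":[0,0,0],"fingers":0}

```text
t: 15.6
eef_pos: [529.2, 53.0, 162.8]
tcp_rot: [-1.572, 0.0, -2.493]
ft_force: [-4.1, 6.0, 5.0]
opening: 0.003
```

```bash
python3 orb2.py
```

```text
t 15.60 p [-14.7  37. ] z 162.8 F [-6.2  3.8] Fz 5.0 rxF 0.175 Mz 0.078 ex [-0.48 -0.88] ez [ 0.88 -0.48]
hw 6 handle 89.4 q [-4.6 42.9] Tc 0.250 Fn 6.3 Tn 0.268
hw 10 handle 84.5 q [-1.1 41. ] Tc 0.251 Fn 6.6 Tn 0.267
```

>>> drive_tool:
  steps:
    - {"slide":[0.002,0,-0.004],"dr":[0,0,0],"fingers":0}
    - {"slide":[0.007,0,-0.013],"dr":[0,0,0],"fingers":0}
    - {"slide":[0.007,0,-0.015],"dr":[0,0,0],"fingers":0}
    - {"slide":[0.007,-0.03,-0.015],"dr":[0,0,0],"fingers":0}
    - {"slide":[0.007,-0.07,-0.015],"dr":[0,0,0],"fingers":0}

```text
t: 16.02
eef_pos: [513.5, 60.1, 231.2]
tcp_rot: [-1.574, -0.004, -2.495]
ft_force: [0.5, 0.8, 0.7]
opening: 0.005
```

>>> drive_tool:
  steps:
    - {"slide":[0,-0.04,0],"dr":[0,0,0],"fingers":0}
    - {"slide":[0,-0.06,0],"dr":[0,0,0],"fingers":0}
    - {"slide":[0,-0.06,0],"dr":[0,0,0],"fingers":0}

```text
t: 16.27
eef_pos: [516.5, 60.1, 297.3]
tcp_rot: [-1.566, 0.006, -2.495]
ft_force: [1.2, -0.4, -0.6]
opening: 0.002
```

```bash
python3 orb2.py;python3 - <<'E'
from look import *
a=snap('side','s9.png')[155:300,210:380,::-1]
cv2.imwrite('pics/c9.png',cv2.resize(a,(680,580)))
E
```

```text
t 16.27 p [-29.2  38.3] z 297.3 F [1.3 0.2] Fz -0.6 rxF -0.054 Mz 0.041 ex [-0.48 -0.88] ez [ 0.88 -0.48]
hw 6 handle 107.4 q [-19.1  44.2] Tc -0.059 Fn -1.3 Tn -0.061
hw 10 handle 103.9 q [-15.6  42.2] Tc -0.056 Fn -1.3 Tn -0.057
```

View pics/c9.png

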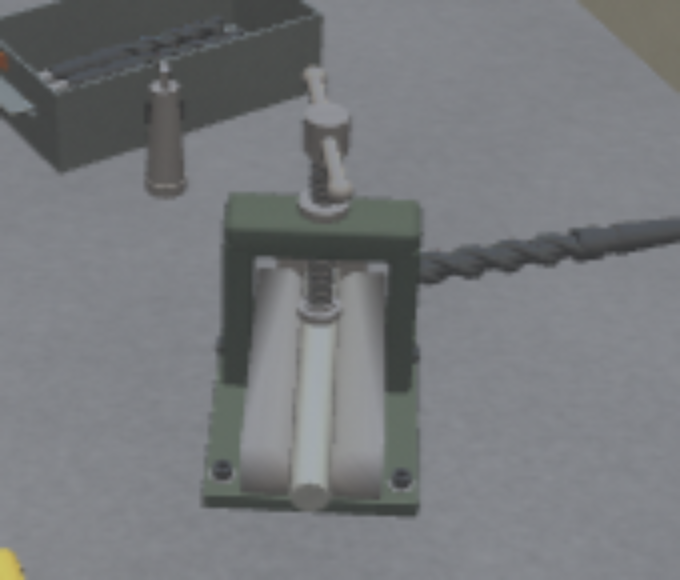

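Side view: the near ball moved from (354,188) to (341,188) in the crop, about 6.5° since the last check, and the bar end has not moved. The last torque readings scatter, so I'll feel it once more with the fingers' flat side face, which has no taper.

```bash
python3 - <<'E' | tail -1
from fit import *
x,y=527.5,13.2
S=lambda u,v:((u+.5)/4-.5+210,(v+.5)/4-.5+155)
o=[S(341,188),S(326,117),S(315,75)]
def rs(q):
    phi,h=q
    B=lambda r:(x+r*np.cos(phi),y+r*np.sin(phi),h)
    return np.concatenate([proj(M['side'],B(-64))-o[0],proj(M['side'],(x,y,h+13))-o[1],proj(M['side'],B(64))-o[2]])
r=least_squares(rs,[1.2,195]);print('jig angle',np.degrees(r.x[0])+24.04,'h',r.x[1],r.fun.round(1))
E
python3 - <<'E'
from go import *
s=env.state();print(s['joints'].round(2))
y=-0.42-np.pi
rows([(*jig(-38,33),240,y),(*jig(-38,33),155,y)])
E
```

```text
jig angle 98.45443900792989 h 194.80806681039414 [-0.1  0.4  0.4 -1.1 -0.1  0.7]
[-0.01  0.24  1.67 -0.    1.22  0.91]
slide [0.0084, 0.0546, -0.0048] dr [-0.001, 1.067, -0.005]
slide [0.0087, 0.1396, -0.0051] dr [-0.001, 1.067, -0.005]
```

>>> drive_tool:
  steps:
    - {"slide":[0.0085,0,-0.005],"dr":[0,0.12,0],"fingers":0}
    - {"slide":[0.0085,0,-0.005],"dr":[0,0.24,0],"fingers":0}
    - {"slide":[0.0085,0,-0.005],"dr":[0,0.36,0],"fingers":0}
    - {"slide":[0.0085,0,-0.005],"dr":[0,0.48,0],"fingers":0}
    - {"slide":[0.0085,0,-0.005],"dr":[0,0.6,0],"fingers":0}

```text
t: 16.73
eef_pos: [504.7, 58.9, 291.1]
tcp_rot: [-1.571, -0.002, -3.101]
ft_force: [-0.5, -0.5, 0.0]
opening: 0.003
```

>>> drive_tool:
  steps:
    - {"slide":[0,0,0],"dr":[0,0.12,0],"fingers":0}
    - {"slide":[0,0.02,0],"dr":[0,0.24,0],"fingers":0}
    - {"slide":[0,0.04,0],"dr":[0,0.36,0],"fingers":0}
    - {"slide":[0,0.05,0],"dr":[0,0.467,0],"fingers":0}
    - {"slide":[0,0.05,0],"dr":[0,0.467,0],"fingers":0}

```text
t: 17.15
eef_pos: [503.7, 58.9, 239.3]
tcp_rot: [-1.569, -0.005, 2.716]
ft_force: [-0.1, -0.3, 0.8]
opening: 0.003
```

```bash
python3 orb2.py
python3 - <<'E'
from go import *
y=-0.42-np.pi
rows([(*jig(-38,33),240,y),(*jig(-38,33),155,y)])
E
```

```text
t 17.15 p [-40.4  32. ] z 239.3 F [ 0.1 -0.3] Fz 0.8 rxF 0.010 Mz -0.030 ex [-1.    0.01] ez [-0.01 -1.  ]
hw 6 handle 122.7 q [-30.3  38. ] Tc 0.007 Fn 0.1 Tn 0.005
hw 10 handle 120.3 q [-30.3  42. ] Tc 0.007 Fn 0.1 Tn 0.005
slide [-0.0023, -0.0007, -0.001] dr [-0.002, -0.006, 0.005]
slide [-0.0028, 0.0843, -0.0012] dr [-0.002, -0.006, 0.005]
```

>>> drive_tool:
  steps:
    - {"slide":[-0.002,0.035,-0.001],"dr":[0,0,0],"fingers":0}
    - {"slide":[-0.002,0.07,-0.001],"dr":[0,0,0],"fingers":0}
    - {"slide":[-0.002,0.084,-0.001],"dr":[0,0,0],"fingers":0}
    - {"slide":[-0.009,0.084,-0.001],"dr":[0,0,0],"fingers":0}
    - {"slide":[-0.014,0.084,-0.001],"dr":[0,0,0],"fingers":0}

```text
t: 17.57
eef_pos: [519.1, 53.9, 158.7]
tcp_rot: [-1.571, -0.001, 2.723]
ft_force: [0.6, -0.1, 0.6]
opening: 0.003
```

```bash
python3 orb2.py
```

```text
t 17.57 p [-24.3  33.7] z 158.7 F [0.6 0.2] Fz 0.6 rxF -0.024 Mz 0.037 ex [-1. -0.] ez [ 0. -1.]
hw 6 handle 103.0 q [-14.3  39.8] Tc -0.025 Fn -0.6 Tn -0.025
hw 10 handle 101.9 q [-14.3  43.8] Tc -0.027 Fn -0.6 Tn -0.027
```

>>> drive_tool:
  steps:
    - {"slide":[-0.001,0,0],"dr":[0,0,0],"fingers":0}
    - {"slide":[-0.002,0,0],"dr":[0,0,0],"fingers":0}

```text
t: 17.73
eef_pos: [521.3, 53.1, 159.9]
tcp_rot: [-1.572, 0.002, 2.721]
ft_force: [0.0, -0.1, -0.7]
opening: 0.005
```

```bash
python3 orb2.py
```

```text
t 17.73 p [-21.9  33.9] z 159.9 F [ 0.  -0.1] Fz -0.7 rxF 0.000 Mz -0.041 ex [-1.  0.] ez [-0. -1.]
hw 6 handle 99.8 q [-11.9  39.9] Tc -0.001 Fn -0.0 Tn -0.001
hw 10 handle 98.9 q [-11.9  43.9] Tc -0.001 Fn -0.0 Tn -0.002
```

>>> drive_tool:
  steps:
    - {"slide":[-0.0005,0,0],"dr":[0,0,0],"fingers":0}
    - {"slide":[-0.001,0,0],"dr":[0,0,0],"fingers":0}

```text
t: 17.9
eef_pos: [521.4, 52.9, 159.4]
tcp_rot: [-1.571, 0.001, 2.721]
ft_force: [-0.2, -0.4, -0.3]
opening: 0.005
```

```bash
python3 orb2.py
```

```text
t 17.90 p [-21.8  33.7] z 159.4 F [ 0.  -0.5] Fz -0.3 rxF 0.010 Mz 0.036 ex [-1.  0.] ez [-0. -1.]
hw 6 handle 99.5 q [-11.8  39.7] Tc 0.005 Fn 0.1 Tn 0.003
hw 10 handle 98.7 q [-11.7  43.7] Tc 0.005 Fn 0.1 Tn 0.003
```

>>> drive_tool:
  steps:
    - {"slide":[-0.0007,0,0],"dr":[0,0,0],"fingers":0}
    - {"slide":[-0.0014,0,0],"dr":[0,0,0],"fingers":0}

```text
t: 18.07
eef_pos: [522.4, 52.4, 159.0]
tcp_rot: [-1.571, 0.0, 2.721]
ft_force: [-1.3, 0.2, 0.5]
opening: 0.002
```

```bash
python3 orb2.py
```

```text
t 18.07 p [-20.7  33.7] z 159.0 F [-1.3 -0.3] Fz 0.5 rxF 0.051 Mz 0.049 ex [-1.  0.] ez [-0. -1.]
hw 6 handle 98.1 q [-10.7  39.7] Tc 0.055 Fn 1.3 Tn 0.055
hw 10 handle 97.3 q [-10.7  43.7] Tc 0.061 Fn 1.3 Tn 0.060
```

Contact begins at a model handle angle of about 98°, which agrees with the picture's 98.5°. Now smaller steps.

>>> drive_tool:
  steps:
    - {"slide":[-0.0005,0,0],"dr":[0,0,0],"fingers":0}

```text
t: 18.15
eef_pos: [522.8, 52.2, 158.8]
tcp_rot: [-1.571, -0.0, 2.721]
ft_force: [-1.4, 0.0, 2.4]
opening: 0.003
```

```bash
python3 orb2.py
```

```text
t 18.15 p [-20.2  33.7] z 158.8 F [-1.3 -0.5] Fz 2.4 rxF 0.054 Mz -0.002 ex [-1.  0.] ez [-0. -1.]
hw 6 handle 97.4 q [-10.2  39.7] Tc 0.056 Fn 1.3 Tn 0.054
hw 10 handle 96.8 q [-10.2  43.7] Tc 0.061 Fn 1.3 Tn 0.059
```

>>> drive_tool:
  steps:
    - {"slide":[-0.0005,0,0],"dr":[0,0,0],"fingers":0}

```text
t: 18.23
eef_pos: [523.2, 52.0, 158.7]
tcp_rot: [-1.571, -0.0, 2.721]
ft_force: [-1.9, 1.1, 2.8]
opening: 0.003
```

```bash
python3 orb2.py
```

```text
t 18.23 p [-19.8  33.7] z 158.7 F [-2.2  0.3] Fz 2.8 rxF 0.070 Mz -0.008 ex [-1.  0.] ez [-0. -1.]
hw 6 handle 96.8 q [-9.8 39.7] Tc 0.086 Fn 2.2 Tn 0.088
hw 10 handle 96.2 q [-9.8 43.7] Tc 0.095 Fn 2.2 Tn 0.097
```

>>> drive_tool:
  steps:
    - {"slide":[-0.0005,0,0],"dr":[0,0,0],"fingers":0}
    - {"slide":[-0.001,0,0],"dr":[0,0,0],"fingers":0}

```text
t: 18.4
eef_pos: [524.0, 51.6, 158.6]
tcp_rot: [-1.571, -0.001, 2.72]
ft_force: [-3.5, 1.9, 3.2]
opening: 0.005
```

```bash
python3 orb2.py
```

```text
t 18.40 p [-18.9  33.7] z 158.6 F [-4.   0.3] Fz 3.2 rxF 0.129 Mz -0.028 ex [-1.  0.] ez [-0. -1.]
hw 6 handle 95.6 q [-8.9 39.7] Tc 0.157 Fn 4.0 Tn 0.160
hw 10 handle 95.0 q [-8.9 43.7] Tc 0.173 Fn 4.0 Tn 0.176
```

>>> drive_tool:
  steps:
    - {"slide":[-0.0005,0,0],"dr":[0,0,0],"fingers":0}
    - {"slide":[-0.001,0,0],"dr":[0,0,0],"fingers":0}

```text
t: 18.57
eef_pos: [524.9, 51.3, 158.6]
tcp_rot: [-1.571, -0.001, 2.721]
ft_force: [-5.1, 2.7, 3.5]
opening: 0.002
```

```bash
python3 orb2.py
```

```text
t 18.57 p [-17.9  33.7] z 158.6 F [-5.8  0.3] Fz 3.5 rxF 0.189 Mz 0.004 ex [-1.  0.] ez [-0. -1.]
hw 6 handle 94.1 q [-7.9 39.7] Tc 0.227 Fn 5.8 Tn 0.231
hw 10 handle 93.7 q [-7.9 43.7] Tc 0.250 Fn 5.8 Tn 0.254
```

>>> drive_tool:
  steps:
    - {"slide":[-0.0005,0,0],"dr":[0,0,0],"fingers":0}

```text
t: 18.65
eef_pos: [525.4, 51.0, 158.6]
tcp_rot: [-1.571, -0.001, 2.72]
ft_force: [-3.9, 3.2, 4.0]
opening: 0.003
```

```bash
python3 orb2.py
```

```text
t 18.65 p [-17.3  33.7] z 158.6 F [-4.8  1.3] Fz 4.0 rxF 0.140 Mz 0.060 ex [-1.  0.] ez [-0. -1.]
hw 6 handle 93.3 q [-7.3 39.7] Tc 0.182 Fn 4.7 Tn 0.190
hw 10 handle 93.0 q [-7.3 43.7] Tc 0.202 Fn 4.8 Tn 0.209
```

>>> drive_tool:
  steps:
    - {"slide":[-0.0005,0,0],"dr":[0,0,0],"fingers":0}

```text
t: 18.73
eef_pos: [525.9, 50.9, 158.6]
tcp_rot: [-1.571, -0.0, 2.72]
ft_force: [-3.8, 3.7, 4.2]
opening: 0.005
```

```bash
python3 orb2.py
```

```text
t 18.73 p [-16.8  33.7] z 158.6 F [-5.   1.8] Fz 4.2 rxF 0.139 Mz 0.022 ex [-1.  0.] ez [-0. -1.]
hw 6 handle 92.6 q [-6.8 39.7] Tc 0.187 Fn 4.9 Tn 0.197
hw 10 handle 92.3 q [-6.8 43.7] Tc 0.207 Fn 4.9 Tn 0.217
```

>>> drive_tool:
  steps:
    - {"slide":[-0.0006,0,0],"dr":[0,0,0],"fingers":0}

```text
t: 18.82
eef_pos: [526.4, 50.6, 158.6]
tcp_rot: [-1.571, -0.001, 2.72]
ft_force: [-5.2, 3.5, 3.7]
opening: 0.003
```

```bash
python3 orb2.py
```

```text
t 18.82 p [-16.3  33.7] z 158.6 F [-6.2  1.1] Fz 3.7 rxF 0.190 Mz 0.095 ex [-1.  0.] ez [-0. -1.]
hw 6 handle 91.8 q [-6.3 39.7] Tc 0.237 Fn 6.1 Tn 0.244
hw 10 handle 91.7 q [-6.3 43.7] Tc 0.262 Fn 6.1 Tn 0.268
```

>>> drive_tool:
  steps:
    - {"slide":[-0.0006,0,0],"dr":[0,0,0],"fingers":0}

```text
t: 18.9
eef_pos: [526.9, 50.4, 158.7]
tcp_rot: [-1.571, -0.001, 2.72]
ft_force: [-4.4, 3.3, 3.9]
opening: 0.006
```

```bash
python3 orb2.py;python3 - <<'E'
from look import *
a=snap('side','s10.png')[155:300,210:380,::-1]
cv2.imwrite('pics/c10.png',cv2.resize(a,(680,580)))
E
python3 orb2.py|head -1
```

```text
t 18.90 p [-15.8  33.8] z 158.7 F [-5.3  1.2] Fz 3.9 rxF 0.161 Mz 0.044 ex [-1.  0.] ez [-0. -1.]
hw 6 handle 91.1 q [-5.7 39.7] Tc 0.205 Fn 5.3 Tn 0.212
hw 10 handle 91.0 q [-5.7 43.7] Tc 0.226 Fn 5.3 Tn 0.233
t 18.95 p [-15.7  33.8] z 158.6 F [-5.   2.3] Fz 4.1 rxF 0.132 Mz 0.044 ex [-1.  0.] ez [-0. -1.]
```

View pics/c10.png

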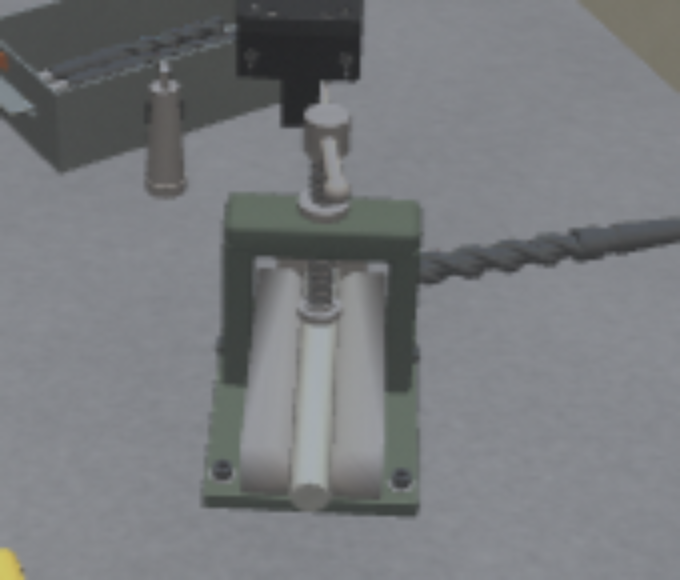

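>>> drive_tool:
  steps:
    - {"slide":[-0.001,0.0,0],"dr":[0,0,0],"fingers":0}
    - {"slide":[-0.002,0.0,0],"dr":[0,0,0],"fingers":0}

```text
t: 19.12
eef_pos: [528.5, 49.7, 158.6]
tcp_rot: [-1.571, -0.001, 2.72]
ft_force: [-6.0, 5.0, 5.2]
opening: 0.001
```

```bash
python3 orb2.py
```

```text
t 19.12 p [-13.9  33.8] z 158.6 F [-7.5  2.1] Fz 5.2 rxF 0.224 Mz 0.066 ex [-1.  0.] ez [-0. -1.]
hw 6 handle 87.8 q [-4.  27.7] Tc 0.200 Fn 7.6 Tn 0.209
hw 10 handle 87.5 q [-4.  23.7] Tc 0.170 Fn 7.6 Tn 0.179
```

>>> drive_tool:
  steps:
    - {"slide":[-0.0008,0.0,0],"dr":[0,0,0],"fingers":0}
    - {"slide":[-0.0016,0.0,0],"dr":[0,0,0],"fingers":0}

```text
t: 19.28
eef_pos: [529.9, 49.1, 158.6]
tcp_rot: [-1.571, -0.001, 2.72]
ft_force: [-5.6, 5.7, 4.0]
opening: 0.0
```

```bash
python3 orb2.py
```

```text
t 19.28 p [-12.4  33.8] z 158.6 F [-7.4  2.9] Fz 4.0 rxF 0.214 Mz 0.044 ex [-1.  0.] ez [-0. -1.]
hw 6 handle 84.7 q [-2.4 27.8] Tc 0.199 Fn 7.7 Tn 0.210
hw 10 handle 83.8 q [-2.4 23.8] Tc 0.169 Fn 7.7 Tn 0.180
```

```bash
python3 - <<'E'
from look import *
import numpy as np
im=snap('side','s11.png')
f=lambda n:cv2.resize(cv2.imread(f'pics/{n}.png')[175:215,275:310],(350,400),interpolation=cv2.INTER_CUBIC)
cv2.imwrite('pics/c11.png',np.hstack([f('s9'),f('s11')]))
E
python3 orb2.py|head -1
```

```text
t 19.33 p [-12.3  33.8] z 158.7 F [-6.8  2.4] Fz 4.4 rxF 0.201 Mz 0.001 ex [-1.  0.] ez [-0. -1.]
```

View pics/c11.png

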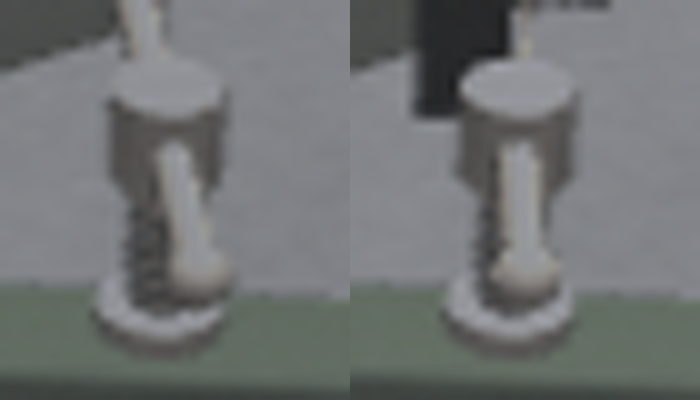

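The near ball is now almost in line with the hub (handle about 93°, 5.8° further), still on the outer part of the face. Direct readings give 0.27 to 0.31 N m, about 95 to 115 N. Extrapolating the rise per degree gives 130 to 150 N. Both lie well inside 80 to 200 N, so I'm withdrawing.

>>> drive_tool:
  steps:
    - {"slide":[0.004,0,0],"dr":[0,0,0],"fingers":0}
    - {"slide":[0.014,0,0],"dr":[0,0,0],"fingers":0}
    - {"slide":[0.018,0,0],"dr":[0,0,0],"fingers":0}
    - {"slide":[0.018,-0.03,0],"dr":[0,0,0],"fingers":0}
    - {"slide":[0.018,-0.07,0],"dr":[0,0,0],"fingers":0}

```text
t: 19.75
eef_pos: [512.4, 56.1, 227.1]
tcp_rot: [-1.568, -0.005, 2.721]
ft_force: [-0.1, 0.2, -0.2]
opening: 0.003
```

>>> drive_tool:
  steps:
    - {"slide":[0,-0.04,0],"dr":[0,0,0],"fingers":0}
    - {"slide":[0,-0.08,0],"dr":[0,0,0],"fingers":0}
    - {"slide":[0,-0.08,0],"dr":[0,0,0],"fingers":0}
    - {"slide":[0,-0.08,0],"dr":[0,0,0],"fingers":0}

```text
t: 20.08
eef_pos: [514.5, 56.1, 310.4]
tcp_rot: [-1.572, 0.004, 2.72]
ft_force: [-0.0, -0.1, -1.4]
opening: 0.005
```

```bash
python3 orb2.py|head -1
python3 - <<'E'
from look import *
import numpy as np
im=snap('side','s12.png')
a=cv2.imread('pics/s12.png')[155:300,210:380]
f=lambda n:cv2.resize(cv2.imread(f'pics/{n}.png')[175:215,275:310],(350,400),interpolation=cv2.INTER_CUBIC)
cv2.imwrite('pics/c12.png',np.hstack([f('s12'),cv2.resize(a,(440,400))]))
E
```

```text
t 20.08 p [-29.3  33.8] z 310.4 F [ 0.  -0.1] Fz -1.4 rxF 0.002 Mz -0.035 ex [-1.  0.] ez [-0. -1.]
```

View pics/c12.png

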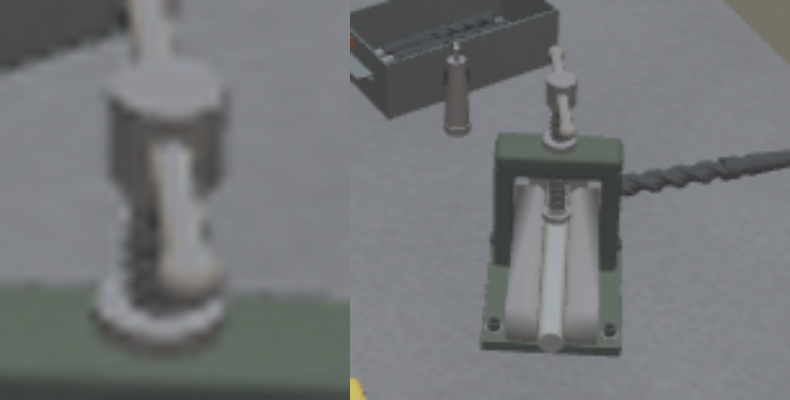

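After release the ball sits at x=190, against 175 loaded and 201 before. So the handle springs back about 3° and only about 2.5° was kept, which puts the clamped force nearer 85 to 105 N. I have time to add roughly 25 N.

Run:
```python
from go import *
s=env.state();print(s['joints'].round(2))
y=-0.42-np.pi-0.35
rows([(*jig(-38,36),240,y),(*jig(-38,36),157,y)])
```

```text
[-0.02  0.23  1.65 -0.    1.26  1.97]
slide [0.0081, 0.0686, -0.0024] dr [0.001, 0.349, -0.001]
slide [0.0082, 0.1516, -0.0024] dr [0.001, 0.349, -0.001]
```

>>> drive_tool:
  steps:
    - {"slide":[0.008,0.02,-0.0024],"dr":[0,0.12,0],"fingers":0}
    - {"slide":[0.008,0.05,-0.0024],"dr":[0,0.24,0],"fingers":0}
    - {"slide":[0.008,0.07,-0.0024],"dr":[0,0.35,0],"fingers":0}
    - {"slide":[0.008,0.105,-0.0024],"dr":[0,0.35,0],"fingers":0}
    - {"slide":[0.008,0.14,-0.0024],"dr":[0,0.35,0],"fingers":0}

```text
t: 20.55
eef_pos: [506.8, 61.6, 166.3]
tcp_rot: [-1.57, -0.0, 2.37]
ft_force: [1.1, 0.1, -0.8]
opening: 0.006
```

```bash
python3 orb2.py|head -1;python3 - <<'E'
from go import *
y=-0.42-np.pi-0.35
rows([(*jig(-38,36),157,y),(*jig(-23,36),157,y)])
E
```

```text
t 20.55 p [-38.6  35.7] z 166.3 F [0.9 0.6] Fz -0.8 rxF -0.055 Mz -0.005 ex [-0.94  0.34] ez [-0.34 -0.94]
slide [-0.0005, 0.0093, -0.0005] dr [-0.001, -0.002, 0.0]
slide [-0.0146, 0.0093, -0.0056] dr [-0.001, -0.002, 0.0]
```

>>> drive_tool:
  steps:
    - {"slide":[-0.0005,0.006,-0.0005],"dr":[0,0,0],"fingers":0}
    - {"slide":[-0.006,0.006,-0.0025],"dr":[0,0,0],"fingers":0}
    - {"slide":[-0.012,0.006,-0.0046],"dr":[0,0,0],"fingers":0}
    - {"slide":[-0.0146,0.006,-0.0056],"dr":[0,0,0],"fingers":0}
    - {"slide":[-0.0146,0.006,-0.0056],"dr":[0,0,0],"fingers":0}

```text
t: 20.97
eef_pos: [523.4, 55.1, 164.0]
tcp_rot: [-1.573, 0.002, 2.37]
ft_force: [-0.2, 0.1, 0.3]
opening: 0.007
```

```bash
python3 orb2.py
```

```text
t 20.97 p [-20.8  36.6] z 164.0 F [-0.2  0. ] Fz 0.3 rxF 0.008 Mz 0.003 ex [-0.94  0.34] ez [-0.34 -0.94]
hw 6 handle 96.4 q [-9.3 38.7] Tc 0.009 Fn 0.2 Tn 0.009
hw 10 handle 94.0 q [-8.  42.5] Tc 0.010 Fn 0.2 Tn 0.010
```

>>> drive_tool:
  steps:
    - {"slide":[-0.00094,0,-0.00034],"dr":[0,0,0],"fingers":0}
    - {"slide":[-0.0019,0,-0.0007],"dr":[0,0,0],"fingers":0}
    - {"slide":[-0.0028,0,-0.001],"dr":[0,0,0],"fingers":0}

```text
t: 21.22
eef_pos: [524.8, 54.3, 163.3]
tcp_rot: [-1.571, 0.0, 2.37]
ft_force: [-3.0, 1.2, 1.7]
opening: 0.001
```

```bash
python3 orb2.py
```

```text
t 21.22 p [-19.2  36.4] z 163.3 F [-3.2 -0.1] Fz 1.7 rxF 0.120 Mz 0.039 ex [-0.94  0.34] ez [-0.34 -0.94]
hw 6 handle 94.1 q [-7.8 38.6] Tc 0.126 Fn 3.2 Tn 0.126
hw 10 handle 91.9 q [-6.4 42.3] Tc 0.138 Fn 3.2 Tn 0.138
```

>>> drive_tool:
  steps:
    - {"slide":[-0.00094,0,-0.00034],"dr":[0,0,0],"fingers":0}
    - {"slide":[-0.0019,0,-0.0007],"dr":[0,0,0],"fingers":0}

```text
t: 21.38
eef_pos: [526.4, 53.5, 162.9]
tcp_rot: [-1.571, -0.0, 2.37]
ft_force: [-3.9, 2.1, 3.4]
opening: 0.003
```

```bash
python3 orb2.py
```

```text
t 21.38 p [-17.5  36.4] z 162.9 F [-4.4  0.3] Fz 3.4 rxF 0.154 Mz -0.009 ex [-0.94  0.34] ez [-0.34 -0.94]
hw 6 handle 91.5 q [-6.  38.6] Tc 0.167 Fn 4.4 Tn 0.169
hw 10 handle 89.5 q [-4.6 42.3] Tc 0.184 Fn 4.4 Tn 0.185
```

>>> drive_tool:
  steps:
    - {"slide":[-0.00094,0,-0.00034],"dr":[0,0,0],"fingers":0}
    - {"slide":[-0.0019,0,-0.0007],"dr":[0,0,0],"fingers":0}

```text
t: 21.55
eef_pos: [528.1, 52.8, 162.8]
tcp_rot: [-1.571, -0.001, 2.37]
ft_force: [-5.0, 3.3, 5.3]
opening: 0.009
```

```bash
python3 orb2.py
```

```text
t 21.55 p [-15.6  36.4] z 162.8 F [-5.9  1. ] Fz 5.3 rxF 0.201 Mz 0.022 ex [-0.94  0.34] ez [-0.34 -0.94]
hw 6 handle 88.7 q [-4.1 38.6] Tc 0.226 Fn 6.0 Tn 0.230
hw 10 handle 86.9 q [-2.7 42.4] Tc 0.249 Fn 6.0 Tn 0.253
```

>>> drive_tool:
  steps:
    - {"slide":[-0.00094,0,-0.00034],"dr":[0,0,0],"fingers":0}
    - {"slide":[-0.0019,0,-0.0007],"dr":[0,0,0],"fingers":0}

```text
t: 21.72
eef_pos: [529.8, 52.1, 162.8]
tcp_rot: [-1.571, -0.001, 2.37]
ft_force: [-5.3, 4.6, 5.9]
opening: 0.007
```

```bash
python3 orb2.py
```

```text
t 21.72 p [-13.7  36.4] z 162.8 F [-6.7  2. ] Fz 5.9 rxF 0.217 Mz 0.032 ex [-0.94  0.34] ez [-0.34 -0.94]
hw 6 handle 86.0 q [-2.3 38.6] Tc 0.255 Fn 6.8 Tn 0.263
hw 10 handle 84.4 q [-0.9 42.4] Tc 0.283 Fn 6.9 Tn 0.290
```

>>> drive_tool:
  steps:
    - {"slide":[-0.00094,0,-0.00034],"dr":[0,0,0],"fingers":0}
    - {"slide":[-0.0019,0,-0.0007],"dr":[0,0,0],"fingers":0}

```text
t: 21.88
eef_pos: [531.5, 51.3, 162.8]
tcp_rot: [-1.57, -0.002, 2.37]
ft_force: [-7.0, 5.0, 7.3]
opening: 0.005
```

```bash
python3 orb2.py
python3 - <<'E'
from look import *
import numpy as np
im=snap('side','s13.png')
f=lambda n:cv2.resize(cv2.imread(f'pics/{n}.png')[175:215,275:310],(350,400),interpolation=cv2.INTER_CUBIC)
cv2.imwrite('pics/c13.png',np.hstack([f('s12'),f('s13')]))
E
python3 orb2.py
```

```text
t 21.88 p [-11.9  36.5] z 162.8 F [-8.4  1.7] Fz 7.3 rxF 0.287 Mz 0.033 ex [-0.94  0.34] ez [-0.34 -0.94]
hw 6 handle 83.2 q [-0.4 38.7] Tc 0.326 Fn 8.6 Tn 0.329
hw 10 handle 81.9 q [ 1.  42.4] Tc 0.360 Fn 8.6 Tn 0.363
t 21.93 p [-11.7  36.5] z 162.7 F [-6.9  2.1] Fz 6.3 rxF 0.228 Mz 0.100 ex [-0.94  0.34] ez [-0.34 -0.94]
hw 6 handle 83.0 q [-0.3 38.7] Tc 0.267 Fn 7.1 Tn 0.273
hw 10 handle 81.7 q [ 1.1 42.5] Tc 0.296 Fn 7.1 Tn 0.301
```

View pics/c13.png

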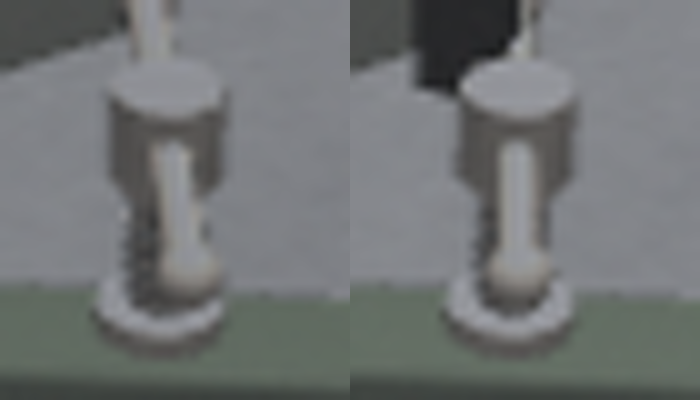

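>>> drive_tool:
  steps:
    - {"slide":[-0.00094,0,-0.00034],"dr":[0,0,0],"fingers":0}
    - {"slide":[-0.0019,0,-0.0007],"dr":[0,0,0],"fingers":0}

```text
t: 22.1
eef_pos: [533.3, 50.6, 162.8]
tcp_rot: [-1.57, -0.002, 2.371]
ft_force: [-7.3, 4.6, 5.5]
opening: 0.004
```

```bash
python3 orb2.py
```

```text
t 22.10 p [-9.9 36.6] z 162.8 F [-8.5  1.2] Fz 5.5 rxF 0.301 Mz 0.042 ex [-0.94  0.34] ez [-0.34 -0.94]
hw 6 handle 80.3 q [ 1.5 38.7] Tc 0.333 Fn 8.6 Tn 0.331
hw 10 handle 79.4 q [ 2.9 42.5] Tc 0.366 Fn 8.6 Tn 0.364
```

>>> drive_tool:
  steps:
    - {"slide":[-0.00094,0,-0.00034],"dr":[0,0,0],"fingers":0}

```text
t: 22.18
eef_pos: [534.2, 50.2, 162.8]
tcp_rot: [-1.57, -0.002, 2.371]
ft_force: [-6.8, 4.8, 6.8]
opening: 0.005
```

```bash
python3 orb2.py
```

```text
t 22.18 p [-8.9 36.6] z 162.8 F [-8.1  1.6] Fz 6.8 rxF 0.284 Mz 0.062 ex [-0.94  0.34] ez [-0.34 -0.94]
hw 6 handle 78.9 q [ 2.5 38.8] Tc 0.319 Fn 8.3 Tn 0.319
hw 10 handle 78.1 q [ 3.9 42.5] Tc 0.352 Fn 8.3 Tn 0.351
```

Three readings now agree at about 0.34 N m, which is about 130 N. Withdrawing.

>>> drive_tool:
  steps:
    - {"slide":[0.004,0,0.0014],"dr":[0,0,0],"fingers":0}
    - {"slide":[0.014,0,0.005],"dr":[0,0,0],"fingers":0}
    - {"slide":[0.02,0,0.007],"dr":[0,0,0],"fingers":0}
    - {"slide":[0.02,-0.03,0.007],"dr":[0,0,0],"fingers":0}
    - {"slide":[0.02,-0.07,0.007],"dr":[0,0,0],"fingers":0}

```text
t: 22.6
eef_pos: [513.8, 58.8, 231.1]
tcp_rot: [-1.567, -0.004, 2.371]
ft_force: [1.2, -0.8, 0.8]
opening: 0.005
```

>>> drive_tool:
  steps:
    - {"slide":[0,-0.04,0],"dr":[0,0,0],"fingers":0}
    - {"slide":[0,-0.08,0],"dr":[0,0,0],"fingers":0}
    - {"slide":[0,-0.08,0],"dr":[0,0,0],"fingers":0}
    - {"slide":[0,-0.08,0],"dr":[0,0,0],"fingers":0}

```text
t: 22.93
eef_pos: [516.0, 58.6, 314.3]
tcp_rot: [-1.574, 0.003, 2.37]
ft_force: [-0.1, 0.5, 0.4]
opening: 0.006
```

```bash
python3 orb2.py|head -1
python3 - <<'E'
from look import *
import numpy as np
im=snap('side','s14.png')
a=cv2.imread('pics/s14.png')[155:300,210:380]
f=lambda n:cv2.resize(cv2.imread(f'pics/{n}.png')[175:215,275:310],(350,400),interpolation=cv2.INTER_CUBIC)
cv2.imwrite('pics/c14.png',np.hstack([f('s14'),cv2.resize(a,(440,400))]))
E
```

```text
t 22.93 p [-29.   36.8] z 314.3 F [-0.3  0.5] Fz 0.4 rxF -0.003 Mz 0.026 ex [-0.94  0.34] ez [-0.34 -0.94]
```

View pics/c14.png

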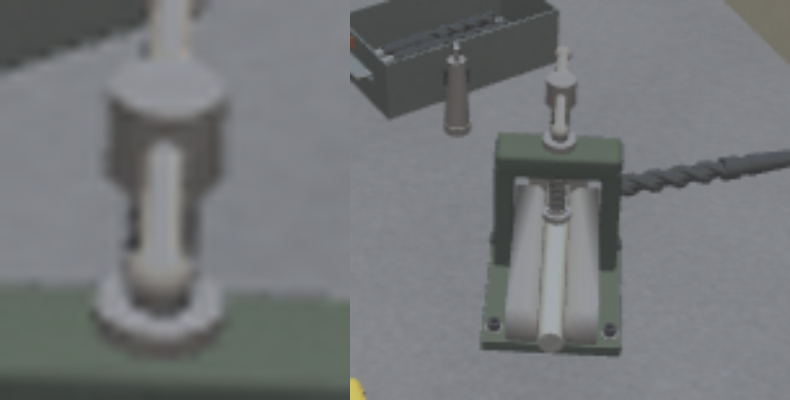

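View pics/s14.png

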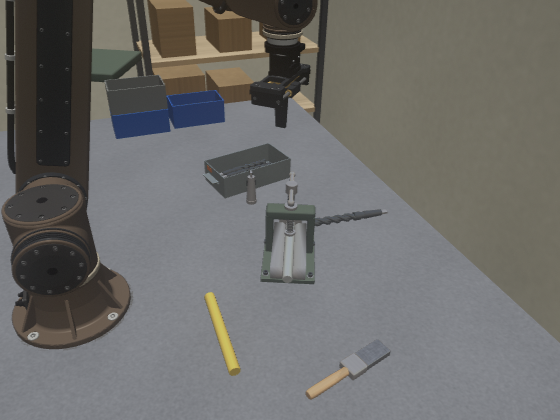

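The released handle kept about 6.5° more (ball x from 190 to 160). The bar end is unmoved and all the bystanders lie where they were. Handing in.

```bash
python3 -c "
from cell import env
print(env.job_done(), env.state()['t'])"
```

```text
the job is handed in; nothing more can be done
the job is handed in; nothing more can be done
```

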